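Pry open the parts crate and rack its cartons

TASK

Take the pry bar from the blue mat and, with its blade in first one and then the other notch of the plywood crate and the crate wall as fulcrum, lever up the clipped-down lid until it has sprung loose from both clips, keeping your fingers off it until then. Lay the bar back on the mat, lift the lid off by its cleat and lay it flat on the bench, cleat up and clear of the crate. Then stack all the cartons from the crate one on top of another in a single column on the sloping rack, lengthwise down the slope, in the middle of its width and each with its far end back against the two uprights, leaving the other things on the bench alone.

Things in the scene. Friction and masses are not known exactly. Their poses are not given: they have to be found in the camera images.
- crate: open plywood crate, 220 (its x) x 246 (its y) x 125 high, fixed to the bench; origin in the middle of its underside, z up, front wall at -x. Walls 10 thick, inner floor 60 above the bench. The lid lies on top of the walls, held down by a sprung steel clip outside each side wall, at crate x = -40, sticking out to y = +133 and -133 and up to 141 above the bench
- notch_left (a point): middle of the sill (fulcrum) of the left notch in the crate's front wall, at the wall's outer face: crate frame (-110, 75, 113). The notch is 50 wide (crate y), cut through the wall, 12 high from sill to the seated lid's underside. The blade goes in level along crate +x, some 45 past this point. Used to free the lid from clip_a
- notch_right (a point): the same of the right notch, crate frame (-110, -75, 113), used to free the lid from clip_b
- clip_a (a joint): clip outside the crate's +y side wall: hinged steel strip with a round nose over the lid's edge. 0 rad at rest, about 0.05 when pushed outward. Levering that side of the lid up takes some 10 to 30 N under the lid; about 8 mm up the nose snaps under the edge and holds the lid there some 11 to 15 mm up: that side is loose. Pressing it down latches it again
- clip_b (a joint): the same clip outside the crate's -y side wall
- lid: plywood lid 220 (x) x 238 (y) x 8 thick, 0.35 kg; axes as the crate's while on it; origin in the middle of the plate's underside (18 above the bench when it lies there on the two battens under its sides). On top a wooden cleat along x, 190 long, 28 wide, 30 high (8 to 38 above the origin), to grip it by. Short rods on its side edges reach y = +125 and -125
- lid_left (a point): underside of the lid's +y edge beside clip_a, lid frame (-40, 119, 0): 125 above the bench while latched, 136 to 140 when that side has sprung loose
- lid_right (a point): the same on the -y edge beside clip_b, lid frame (-40, -119, 0)
- bar: straight flat pry bar, 280 long, 0.3 kg; origin at mid length on its axis, x towards the blade's tip (at +140). Steel blade 24 wide (y), 7 thick (z) from x = -20 to +140; black rubber handle 26 wide (y), 18 thick (z) from x = -140 to -20. Lies flat on the mat, origin 12 above the bench; centre of mass at about x = -34. The two flat faces are alike
- mat: blue mat fixed to the bench, 300 (x) x 130 (y) x 3 thick, the bar's place; origin in the middle of its underside
- rack: red frame of the sloping rack, fixed; origin on the bench below the deck's lower far edge, x from its front towards the backstop; its footprint is x -160 to +40, y -65 to +65, and the uprights lean back to x = +65 at the top
- rack_deck: sloping yellow deck. Origin on its surface at the low far edge, mid width, 45 above the bench; x down the slope (15 deg) into the backstop, y across, z square to it. Surface x -150 to 0, y -65 to +65. Backstop: two red uprights at y = -30 and +30, faces in the plane x = 0, 215 high. Cartons in place have centres at x -50, y 0, z 24, 72, 120, 168
- carton1: cardboard carton, 100 (x) x 48 x 48, about 0.18 kg, origin at its centre; in the crate its x lies along crate y. Two to four are present, in two rows of two places, with about 30 or more free beside each along crate x and a few mm along crate y
- carton2: cardboard carton, 100 (x) x 48 x 48, about 0.18 kg, origin at its centre; in the crate its x lies along crate y. Two to four are present, in two rows of two places, with about 30 or more free beside each along crate x and a few mm along crate y
- carton3: cardboard carton, 100 (x) x 48 x 48, about 0.18 kg, origin at its centre; in the crate its x lies along crate y. Two to four are present, in two rows of two places, with about 30 or more free beside each along crate x and a few mm along crate y
- carton4: cardboard carton, 100 (x) x 48 x 48, about 0.18 kg, origin at its centre; in the crate its x lies along crate y. Two to four are present, in two rows of two places, with about 30 or more free beside each along crate x and a few mm along crate y
- solder_reel: aluminium solder reel, 60 across, 50 high; bystander, leave it where it is
- board: green circuit board with components, 110 x 80 x 35; bystander, leave it where it is
- tester: white handheld tester, 130 x 60 x 26; bystander, leave it where it is
- screwdriver: screwdriver with yellow handle lying on the bench; bystander, leave it where it is
- parts_cup: grey plastic cup, 70 across, 70 high; bystander, leave it where it is

How it is judged:
By the outcome, as a careful person would: the job done as asked, in the order asked, and still so for the second after the job is handed in, with the robot touching nothing.
Of carton1, carton2, carton3, carton4 only 2 to 4 are there at a start; the rules pass over those that are not, and their reading is None.
At some moment in a run one of bar may be knocked a few centimetres aside while the robot is not near it.
Once in a run the grip may slacken for a moment while it holds something.
It also fails if it takes over 210 s, if anything falls off the work surface, if the arm or the gripper's body presses on something with over 40 N, if the wrist force passes 120 N, or if a joint passes its speed limit or range.

ROBOT

A 6-joint arm with a two-finger parallel gripper is mounted at the origin on the work surface. World frame = base frame: x ahead of the robot, y to its left, z up, the work surface at z = 0. Lengths are in m, angles in rad, forces in N, time in s.
With the tool pointing down it reaches from about 0.35 to 0.85 m from the base axis. Payload 8.1 kg.
Tool frame: the origin (TCP) lies at the centre of the arm's flange, where the gripper is bolted on; the fingertips stand 186 mm ahead of it and the grasp point (between the pads) lies 167 mm ahead of it; z points along the fingers, y is the line along which they close (so a half turn about z gives the same grasp; the last joint's range is limited). The gripper opens to 93 mm and grips with 3 to 60 N. Pads are 15 mm wide; open, the fingers measure 128 mm over their backs; the gripper's body (75 mm by 188 mm) begins 65 mm behind the grasp point.
Start: joints at [-1.4, 0.13, 1.488, -0, 1.523, -0.085], TCP at [0.152, -0.58, 0.405] pointing down, gripper open.
Joint ranges: [-2.96, 2.96], [-0.89, 2.26], [0.02, 2.5], [-1.34, 4.48], [0, 2.73], [-2.66, 2.66]. Speed limits (rad/s): [2.39, 2.39, 2.79, 3.14, 3.14, 3.14].

INTERFACE

Orientations are given as a rotation vector (axis times angle).
In Python, from plant import robot gives the robot as it stands.
- The arm moves only by the tool apply_moves, never from a script. Its argument "series" is a list of rows, each a list of 2 entries, a list of its own where there are three numbers: the shift along the tool's x, y, z in mm, then the turn, a rotation vector about the tool's x, y, z in rad. A call has 1 to 12 rows; each row shifts and turns the commanded pose from where the row before left it, along the tool's axes as they then stand; what a row does not reach is not made up. A row lasts 1/12 s, in which the tool goes at most 41.7 mm and 7.16 degrees, less where a joint would pass 70% of its speed; a pose out of reach is approached as far as the arm can. A call is refused whole if a number of a shift passes 41.7 or a number of a turn 0.125, either way. A call with a gripper value outside its range is refused whole. "claw" is the opening, from 0 (shut) to 1 (fully open), set as the call begins (left out, the last holds). The fingers move at their own pace and stop on an object; "newtons" is the grip in N (left out, the last holds). Time passes only in rows, so rows that do not move let the fingers close. It gives the time, the measured TCP pose, the force, the opening and the grip force at its end, in the units of the state.
- robot.read_state(): the state, without advancing time (a new reading comes with each control period).
- robot.read_camera(name): name is "scene" or "top" or "wrist"; returns (picture, depth): 480x640x3 uint8, blue, green, red; 480x640 float32, m along the optical axis (not along the pixel's ray), 0 where there is no reading.
- robot.calibration(name): a dict with "fx", "fy", "cx", "cy" (pixels), "extrinsics" (4x4, takes a point from world to camera coordinates). Camera axes: x right, y down, z forward; pixel columns grow to the right and rows downward; lengths in m; the calibration is good to about 2 mm. A picture is of the moment at which its call begins: read the wrist's pose just before it. calibration takes no time and is no camera call; for the wrist camera it gives the pose at the moment of the call.
- robot.close_job(): hands the job in; it is judged then, once.
The state is a dict: "t": time; "q": joint angles; "dq": joint speeds; "joint_torque": joint torques, N m; "tool_pos": TCP position; "orientation": TCP orientation; "force": force on the tool from outside, world axes, zero at the start; "wrist_torque": the same for the moment, N m; "opening": finger opening in m; "gripper_force": force on a finger pad.
Only numpy, scipy, OpenCV 4.12 (cv2) and the standard library are available. Lean on these libraries where they do the work, as an engineer would, in place of code of your own. Each camera call takes 0.05 s, during which the arm holds its last target. There are 200 camera calls.

## Working session

There is one attempt and no reset: what is moved stays moved. The work goes in short steps, Python scripts to look and compute and a tool call to move; the robot and the scene stay as the last step left them, time stands still between calls to the robot, and variables do not carry over. Pictures are saved under pics/ and viewed, at most 14 in all, crops included, and the job is handed in when it is done.

Besides the shell and the picture viewer there is one more tool, called after "Emit:" by a JSON object that holds its "op" and its "data", one argument or row to a line. apply_moves: Moves the arm, as the interface text tells. Its arguments: {"type":"object","properties":{"series":{"type":"array"},"claw":{"type":"number"},"newtons":{"type":"number"}},"required":["series"]}

```bash
ls; mkdir -p pics
cat > h.py <<'E'
import numpy as np, cv2
from scipy.spatial.transform import Rotation as R
from plant import robot
def cam(n,save=None):
    c=robot.calibration(n); im,d=robot.read_camera(n)
    if save: cv2.imwrite('pics/'+save,im)
    np.savez('/tmp/'+n+'.npz',im=im,d=d,E=c['extrinsics'],k=[c['fx'],c['fy'],c['cx'],c['cy']])
    return im,d,c
def P(n,pts,z=None):
    f=np.load('/tmp/'+n+'.npz'); E=f['E'];k=f['k'];d=f['d']
    out=[]
    for u,v in pts:
        r=np.array([(u-k[2])/k[0],(v-k[3])/k[1],1]); Ri=E[:3,:3].T; o=-Ri@E[:3,3]; w=Ri@r
        if z is None:
            p=d[max(0,int(v)-1):int(v)+2,max(0,int(u)-1):int(u)+2]; p=p[p>0]; s=np.median(p) if len(p) else np.nan
        else: s=(z-o[2])/w[2]
        out.append(o+s*w)
    return np.array(out)
def cloud(n):
    f=np.load('/tmp/'+n+'.npz'); E=f['E'];k=f['k'];d=f['d']
    v,u=np.mgrid[:480,:640]; c=np.stack([(u-k[2])/k[0]*d,(v-k[3])/k[1]*d,d],-1)
    w=(c-E[:3,3])@E[:3,:3]; w[d==0]=np.nan
    return w,f['im']
E
python3 - <<'E'
from h import *
np.set_printoptions(precision=4,suppress=True)
for n in ['scene','top']:
    im,d,c=cam(n,n+'0.png'); E=c['extrinsics']; print(n,c['fx'],-E[:3,:3].T@E[:3,3],E[:3,:3], (d>0).mean())
s=robot.read_state(); print(s)
E
```

```text
pics
scene 515.4131065470432 [1.0156 0.6358 1.0706] [[-0.8324  0.5541  0.01  ]
 [ 0.406   0.6219 -0.6696]
 [-0.3773 -0.5533 -0.7426]] 0.9959830729166667
top 509.921990289692 [ 0.4076 -0.1003  1.1607] [[-0.0031 -1.      0.009 ]
 [-0.9928  0.002  -0.1199]
 [ 0.1199 -0.0093 -0.9927]] 0.9958463541666667
{'t': 0.1, 'q': array([-1.4004,  0.1311,  1.4892, -0.    ,  1.523 , -0.0854]), 'dq': array([ 0.0018, -0.0022, -0.0042, -0.0001,  0.0021, -0.0009]), 'joint_torque': array([  0.002 , -56.1343, -49.3093,   0.0772,   0.0291,  -0.0001]), 'tool_pos': array([ 0.1518, -0.5803,  0.4038]), 'orientation': array([-3.1143, -0.4005,  0.0001]), 'force': array([-0.6265,  0.5277, -0.9071]), 'wrist_torque': array([-0.0743, -0.0219, -0.0132]), 'gripper_force': 0.0, 'opening': 0.0926915685676174}
```

View pics/top0.png

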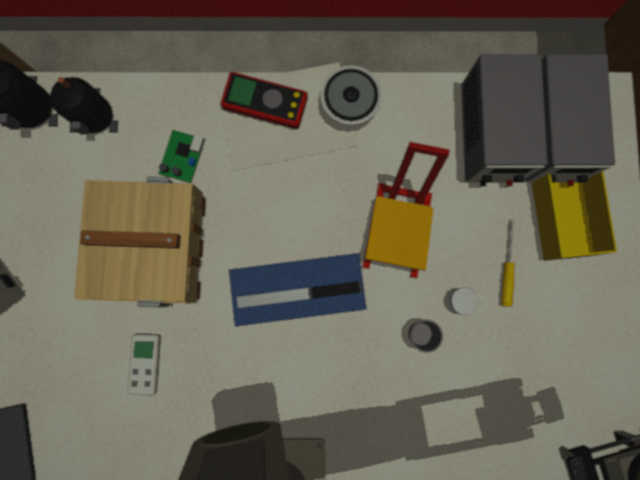

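View pics/scene0.png

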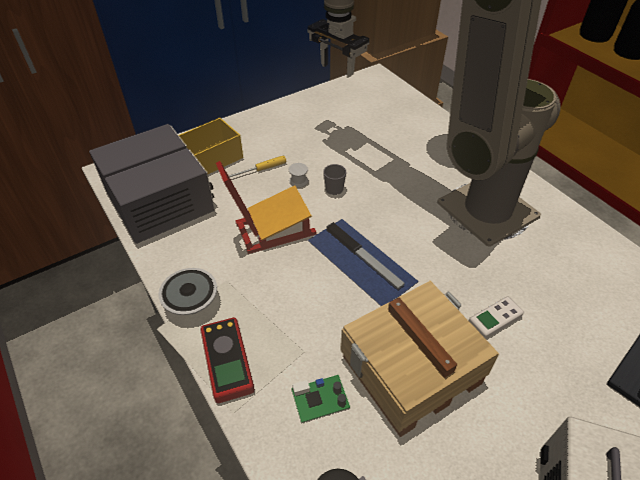

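The top view shows the crate at (140,240) with its notched front facing right (world −y). The bar is on the mat, blade left at (240,300) and handle at (340,290). The rack is at (400,225), with its backstop up-image (+x).

```bash
cat > m0.py <<'E'
from h import *
np.set_printoptions(precision=4,suppress=True)
w,im=cloud('top'); hsv=cv2.cvtColor(im,cv2.COLOR_BGR2HSV); H,S,V=[hsv[...,i].astype(int) for i in range(3)]
X,Y,Z=w[...,0],w[...,1],w[...,2]
u=np.arange(640)[None,:]+0*Z; v=np.arange(480)[:,None]+0*Z
def rect(m,nm):
    p=w[m]; r=cv2.minAreaRect((p[:,:2]*1000).astype(np.float32)); print(nm,m.sum(),'z',np.percentile(p[:,2],[5,50,95]),'c',r[0],'size',r[1],'ang',r[2])
box=(u>60)&(u<215)&(v>165)&(v<315)
rect(box&(Z>.122)&(Z<.145),'lid')
rect(box&(Z>.15),'cleat')
matm=(u>220)&(u<375)&(v>245)&(v<335)
blue=matm&(H>100)&(H<130)&(S>90); rect(blue,'mat')
bar=matm&(Z>.008)&(Z<.04); rect(bar,'bar')
rect(matm&(S<60)&(V>90)&(u<315)&(u>232)&(v>284)&(v<310),'blade')
rect(matm&(V<45)&(u>305)&(v>280)&(v<302)&(u<362),'handle')
yel=(u>360)&(u<440)&(v>185)&(v<275)&(H>10)&(H<35)&(S>150); rect(yel,'deck')
p=w[yel]; A=np.c_[p[:,:2],np.ones(len(p))]; print('deck plane',np.linalg.lstsq(A,p[:,2],rcond=None)[0])
red=(u>370)&(u<455)&(v>135)&(v<210)&((H<8)|(H>172))&(S>150); rect(red,'red'); rect(red&(Z>.2),'uprtop'); 
ground=(Z<.003)&(Z>-.01); print('bench z',np.nanmedian(Z[300:380,230:300]))
print(P('top',[(462,300),(424,335),(508,285),(143,365),(180,155)]))
E
python3 m0.py
```

```text
lid 11953 z [0.1292 0.1329 0.1364] c (529.9510498046875, 280.36383056640625) size (224.03280639648438, 266.1058044433594) ang 87.76875305175781
cleat 1432 z [0.1584 0.1628 0.1657] c (529.412353515625, 278.7096862792969) size (190.0508270263672, 28.52215576171875) ang 87.9320068359375
mat 5586 z [-0.0011  0.0025  0.0063] c (432.660888671875, -46.035125732421875) size (124.53776550292969, 293.4394836425781) ang 7.055156230926514
bar 1507 z [0.0109 0.017  0.023 ] c (443.8586120605469, -55.87776184082031) size (130.52784729003906, 320.73883056640625) ang 7.480160713195801
blade 853 z [0.0037 0.015  0.0187] c (414.0754699707031, 8.980659484863281) size (26.986923217773438, 164.105224609375) ang 7.049272060394287
handle 512 z [0.0169 0.0204 0.0239] c (430.96124267578125, -130.826171875) size (24.052040100097656, 107.89311981201172) ang 7.440835952758789
deck 3824 z [0.046  0.0645 0.0819] c (559.942138671875, -272.2422790527344) size (129.47398376464844, 158.98312377929688) ang 78.42019653320312
deck plane [-0.2566  0.0492  0.2191]
red 1210 z [0.0098 0.152  0.2516] c (658.8883056640625, -293.13153076171875) size (121.98458862304688, 64.06812286376953) ang 78.81378936767578
uprtop 447 z [0.2062 0.2476 0.2525] c (677.98779296875, -297.0030517578125) size (72.62073516845703, 24.930078506469727) ang 78.26591491699219
bench z 0.0003164781595894989
[[ 0.4069 -0.4058  0.0493]
 [ 0.3292 -0.3307  0.0019]
 [ 0.4397 -0.5164  0.0248]
 [ 0.2691  0.2865  0.0259]
 [ 0.7413  0.225   0.0117]]
```

```bash
cat >> h.py <<'E'
from scipy.linalg import logm,expm
def Td(x,y,z,yaw,tilt=None):
    "tool pointing down, tool x at yaw (deg); mm"
    T=np.eye(4); T[:3,:3]=R.from_euler('z',yaw,degrees=True).as_matrix()@np.diag([1,-1,-1.]); T[:3,3]=[x,y,z]; return T
def cur():
    s=robot.read_state(); T=np.eye(4); T[:3,:3]=R.from_rotvec(s['orientation']).as_matrix(); T[:3,3]=s['tool_pos']*1000; return T
def plan(G,A=None,n=None):
    A=cur() if A is None else A
    L=np.real(logm(np.linalg.inv(A)@G)); 
    w=np.array([L[2,1],L[0,2],L[1,0]]); d=L[:3,3]
    N=n or int(max(np.ceil(np.linalg.norm(d)/40),np.ceil(np.linalg.norm(w)/.12),1))
    D=expm(L/N); print('N',N,'shift',np.round(D[:3,3],1).tolist(),'turn',np.round(R.from_matrix(D[:3,:3]).as_rotvec(),3).tolist())
def view(A=None):
    A=cur(); print('t',robot.read_state()['t'],'pos',A[:3,3].round(1),'x',A[:3,0].round(3),'z',A[:3,2].round(3),'yaw',np.degrees(np.arctan2(A[1,0],A[0,0])).round(2))
E
python3 -c "
from h import *
view(); plan(Td(431,-130,400,97))"
```

```text
t 0.1 pos [ 151.8 -580.3  403.8] x [0.967 0.253 0.   ] z [-0.     0.002 -1.   ] yaw 14.65
N 15 shift [38.4, -3.4, 0.3] turn [-0.0, -0.0, -0.096]
```

Emit:
{"op": "apply_moves", "data": {
  "series": [
    [[38.4, -3.4, 0.3], [0, 0, -0.096]],
    [[38.4, -3.4, 0.3], [0, 0, -0.096]],
    [[38.4, -3.4, 0.3], [0, 0, -0.096]],
    [[38.4, -3.4, 0.3], [0, 0, -0.096]],
    [[38.4, -3.4, 0.3], [0, 0, -0.096]],
    [[38.4, -3.4, 0.3], [0, 0, -0.096]],
    [[38.4, -3.4, 0.3], [0, 0, -0.096]],
    [[38.4, -3.4, 0.3], [0, 0, -0.096]],
    [[38.4, -3.4, 0.3], [0, 0, -0.096]],
    [[38.4, -3.4, 0.3], [0, 0, -0.096]],
    [[38.4, -3.4, 0.3], [0, 0, -0.096]],
    [[38.4, -3.4, 0.3], [0, 0, -0.096]]
  ],
  "claw": 0.6
}}

```text
t: 1.1
tool_pos: [0.4337, -0.2435, 0.4006]
orientation: [-2.389, -2.039, -0.0]
force: [1.8, -0.6, -0.0]
opening: 0.0558
gripper_force: 0.0
```

Emit:
{"op": "apply_moves", "data": {
  "series": [
    [[38.4, -3.4, 0.3], [0, 0, -0.096]],
    [[38.4, -3.4, 0.3], [0, 0, -0.096]],
    [[38.4, -3.4, 0.3], [0, 0, -0.096]],
    [[0, 0, 0], [0, 0, 0]],
    [[0, 0, 0], [0, 0, 0]]
  ]
}}

```text
t: 1.52
tool_pos: [0.4307, -0.1283, 0.4001]
orientation: [2.074, 2.36, -0.0]
force: [0.4, -0.4, 0.4]
opening: 0.0559
gripper_force: 0.0
```

```bash
python3 -c "
from h import *
np.set_printoptions(precision=3,suppress=True)
view()
im,d,c=cam('wrist','w1.png'); E=c['extrinsics']; print(c['fx'],(-E[:3,:3].T@E[:3,3]),E[:3,:3])
A=cur(); print(np.linalg.inv(A)@np.r_[-E[:3,:3].T@E[:3,3]*1000,1])
plan(Td(431,-130,400,97))"
```

```text
t 1.5167 pos [ 430.7 -128.3  400.1] x [-0.128  0.992 -0.   ] z [-0. -0. -1.] yaw 97.37
408.49821415394194 [ 0.42  -0.048  0.38 ] [[ 0.992  0.127 -0.   ]
 [ 0.122 -0.95   0.289]
 [ 0.036 -0.287 -0.957]]
[82.712 -0.316 20.491  1.   ]
N 1 shift [-0.4, 0.1, 0.1] turn [-0.0, 0.0, 0.004]
```

View pics/w1.png

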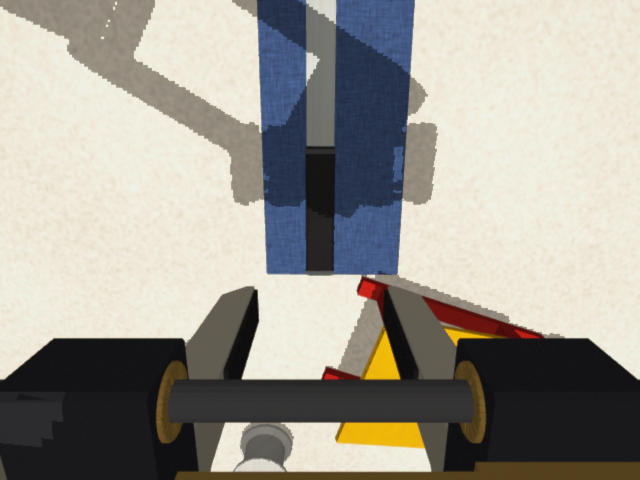

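The wrist view shows the handle from (320,150) to its end at (320,270), about 306–336 px wide, with the blade going upward.

```bash
python3 -c "
from h import *
np.set_printoptions(precision=4,suppress=True)
print(P('wrist',[(306,270),(334,270),(306.5,152),(335.5,152),(306,10),(335,10)],.021)*1000)
print(P('wrist',[(320,260),(320,200),(320,160),(320,100)])*1000)
w,im=cloud('wrist');hsv=cv2.cvtColor(im,cv2.COLOR_BGR2HSV); 
m=(hsv[...,2]<80)&(hsv[...,1]<80); m[:, :295]=0; m[:,345:]=0; m[280:]=0; m[:150]=0
v,u=np.where(m); print(u.min(),u.max(),v.max(), np.percentile(u,[1,99]))
for r in (165,200,230,260): c=np.where(m[r])[0]; print(r,c.min(),c.max())
view()
"
```

```text
[[ 424.0377 -186.5413   21.    ]
 [ 450.0963 -183.1967   21.    ]
 [ 411.7591  -78.5815   21.    ]
 [ 436.5372  -75.4041   21.    ]
 [ 398.5546   29.8753   21.    ]
 [ 421.1091   32.7649   21.    ]]
[[ 435.8215 -175.128    20.6281]
 [ 428.6186 -118.7671   20.84  ]
 [ 424.1628  -83.9095   20.3857]
 [ 417.8801  -34.8197   15.1907]]
305 335 271 [306. 333.]
165 306 334
200 307 333
230 306 332
260 307 332
t 1.5667 pos [ 430.8 -129.6  400.1] x [-0.126  0.992 -0.   ] z [ 0. -0. -1.] yaw 97.22
```

Emit:
{"op": "apply_moves", "data": {
  "series": [
    [[0, 0, 40], [0, 0, 0]],
    [[0, 0, 40], [0, 0, 0]],
    [[0, 0, 40], [0, 0, 0]],
    [[0, 0, 40], [0, 0, 0]],
    [[0, 0, 25], [0, 0, 0]],
    [[0, 0, 15], [0, 0, 0]],
    [[0, 0, 8], [0, 0, 0]],
    [[0, 0, 0], [0, 0, 0]],
    [[0, 0, 0], [0, 0, 0]]
  ]
}}

```text
t: 2.32
tool_pos: [0.431, -0.1313, 0.1923]
orientation: [-2.081, -2.353, 0.0]
force: [-0.1, -0.4, 0.2]
opening: 0.0555
gripper_force: 0.0
```

Emit:
{"op": "apply_moves", "data": {
  "series": [
    [[0, 0, 0], [0, 0, 0]],
    [[0, 0, 0], [0, 0, 0]],
    [[0, 0, 0], [0, 0, 0]],
    [[0, 0, 0], [0, 0, 0]],
    [[0, 0, 0], [0, 0, 0]],
    [[0, 0, 0], [0, 0, 0]],
    [[0, 0, 0], [0, 0, 0]],
    [[0, 0, 0], [0, 0, 0]]
  ],
  "claw": 0,
  "newtons": 50
}}

```text
t: 2.98
tool_pos: [0.431, -0.1302, 0.1925]
orientation: [2.078, 2.356, -0.0]
force: [-1.3, -0.2, 3.9]
opening: 0.0256
gripper_force: 50.0
```

Emit:
{"op": "apply_moves", "data": {
  "series": [
    [[0, 0, -10], [0, 0, 0]],
    [[0, 0, -20], [0, 0, 0]],
    [[0, 0, -20], [0, 0, 0]],
    [[0, 0, -20], [0, 0, 0]],
    [[0, 0, -20], [0, 0, 0]],
    [[0, 0, -17], [0, 0, 0]],
    [[0, 0, 0], [0, 0, 0]],
    [[0, 0, 0], [0, 0, 0]]
  ]
}}

```text
t: 3.65
tool_pos: [0.4311, -0.1302, 0.3]
orientation: [2.077, 2.354, 0.001]
force: [-0.0, 0.4, -3.0]
opening: 0.0256
gripper_force: 50.0
```

```bash
python3 -c "
from h import *
np.set_printoptions(precision=2,suppress=True)
view(); print(robot.read_state()['opening'])
cam('wrist','w2.png')
plan(Td(441.5,-81,299.5,87.9),n=6)"
```

```text
t 3.65 pos [ 431.1 -130.2  300. ] x [-0.12  0.99 -0.  ] z [ 0. -0. -1.] yaw 97.17
0.025578248816497073
N 6 shift [8.1, 2.3, -0.1] turn [-0.0, -0.0, 0.027]
```

View pics/w2.png

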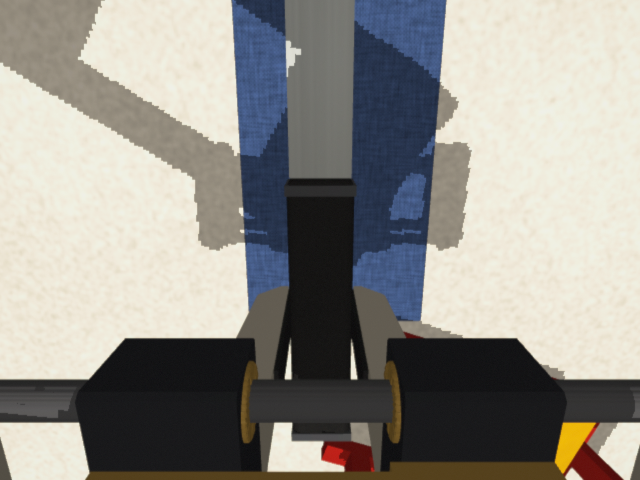

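The bar is held: blade at cols 288–354 going up, handle front edge at v≈182. I'll measure its pose in the tool frame.

```bash
python3 -c "
from h import *
np.set_printoptions(precision=2,suppress=True)
A=cur(); I=np.linalg.inv(A)
pts=[(320,5),(320,60),(320,120),(320,165),(320,182),(320,192),(320,250),(320,350),(287,60),(354,60),(288,160),(354,160)]
p=P('wrist',pts)*1000
for a,b in zip(pts,p): print(a,(I@np.r_[b,1])[:3])
"
```

```text
(320, 5) [117.6    0.47 177.33]
(320, 60) [100.07   0.45 176.85]
(320, 120) [ 79.57   0.42 176.62]
(320, 165) [ 63.07   0.39 176.76]
(320, 182) [ 57.28   0.38 172.17]
(320, 192) [ 53.81   0.38 170.39]
(320, 250) [ 30.93   0.35 170.55]
(320, 350) [-13.39   0.28 170.37]
(287, 60) [100.08 -11.3  176.91]
(354, 60) [114.3   21.76 295.87]
(288, 160) [ 52.76 -20.91 295.34]
(354, 160) [ 52.64  23.17 295.99]
```

Emit:
{"op": "apply_moves", "data": {
  "series": [
    [[8.1, 2.3, 0], [0, 0, 0.027]],
    [[8.1, 2.3, 0], [0, 0, 0.027]],
    [[8.1, 2.3, 0], [0, 0, 0.027]],
    [[8.1, 2.3, 0], [0, 0, 0.027]],
    [[8.1, 2.3, 0], [0, 0, 0.027]],
    [[8.1, 2.3, 0], [0, 0, 0.027]],
    [[0, 0, 0], [0, 0, 0]],
    [[0, 0, 0], [0, 0, 0]]
  ]
}}

```text
t: 4.37
tool_pos: [0.4412, -0.0805, 0.2976]
orientation: [-2.258, -2.18, 0.002]
force: [-0.4, -0.1, -3.2]
opening: 0.0255
gripper_force: 50.0
```

```bash
python3 -c "
from h import *
view()
cam('wrist','w3.png'); cam('top'); cam('scene','s3.png')
im,_,_=[cv2.imread('pics/w3.png'),0,0]
"
```

```text
t 4.3667 pos [441.2 -80.5 297.6] x [0.035 0.999 0.001] z [-0.003  0.001 -1.   ] yaw 87.99
```

View pics/w3.png

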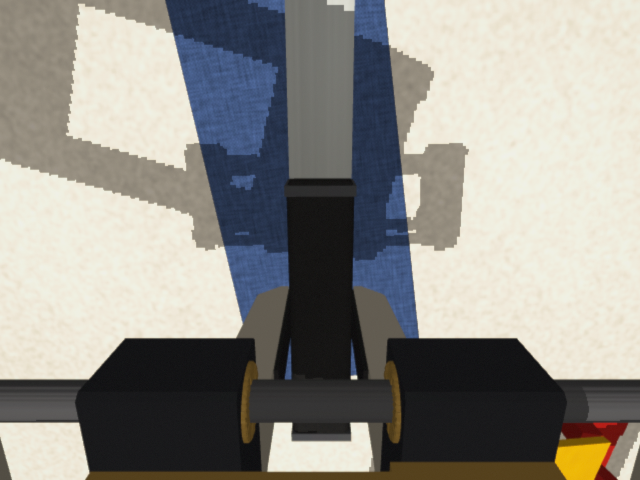

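Bar is held level; the wrist camera cannot see the notch. Checking the notch against the blade in an enlarged crop of the top view.

```bash
python3 -c "
from h import *
np.set_printoptions(precision=1,suppress=True)
f=np.load('/tmp/top.npz'); c=f['im'][160:320,150:330]
cv2.imwrite('pics/c1.png',cv2.resize(c,None,fx=4,fy=3.7,interpolation=cv2.INTER_CUBIC)[:592,:720])
w,im=cloud('top')
u=np.arange(640)[None,:]+0*w[...,2]
# front wall face: y band, z
m=(u>185)&(u<215)&(w[...,0]>.39)&(w[...,0]<.67)&(w[...,2]>.01)&(w[...,2]<.122)
p=w[m]*1000
for x0 in range(400,660,10):
    q=p[(p[:,0]>=x0)&(p[:,0]<x0+10)]
    if len(q): print(x0,len(q),'z',np.percentile(q[:,2],[0,50,100]),'y',np.percentile(q[:,1],[5,50,95]))
"
```

```text
400 30 z [ 42.8  76.6 117.4] y [173.4 174.1 175. ]
410 65 z [ 14.   67.4 121.1] y [173.1 173.9 174.8]
420 60 z [ 15.3  76.6 120.4] y [172.7 173.6 175.1]
430 87 z [ 10.4  88.7 121.3] y [122.1 173.  174.5]
440 115 z [ 10.4 111.7 121.9] y [119.5 172.3 173.8]
450 98 z [ 27.3 115.2 121.4] y [119.4 138.1 173.5]
460 54 z [ 36.   82.5 115.1] y [171.2 172.3 174.5]
470 50 z [ 38.1  84.8 115.9] y [171.  171.7 174. ]
480 60 z [ 35.8  85.4 121.5] y [167.8 168.7 172.1]
490 53 z [ 38.3  83.5 121.4] y [167.3 168.3 170. ]
500 50 z [ 10.8  74.9 120.2] y [169.8 170.7 171.4]
510 64 z [ 10.7  68.2 120.6] y [169.5 170.4 171.4]
520 60 z [ 12.3  73.6 121.7] y [169.2 170.  170.8]
530 61 z [ 10.3  68.8 120.8] y [168.6 169.7 170.6]
540 53 z [ 10.8  77.6 118.4] y [168.7 169.3 169.9]
550 63 z [ 34.1  83.8 121.9] y [165.3 166.2 169.3]
560 53 z [ 34.7  87.3 121.7] y [164.7 165.7 168.4]
570 41 z [ 35.7  79.2 117.7] y [167.5 168.2 169.3]
580 49 z [ 37.5  84.2 115.3] y [167.2 168.1 169.3]
590 47 z [ 42.2  81.7 115.3] y [166.6 167.6 169.4]
600 66 z [ 10.6  68.5 116. ] y [166.  167.3 169.9]
610 58 z [ 10.1  71.9 114.8] y [166.  166.9 168.4]
620 63 z [ 13.5  69.9 121.8] y [165.5 166.4 167.5]
630 55 z [ 16.6  72.8 121.1] y [165.3 165.9 167. ]
640 43 z [ 20.1  75.6 121.8] y [164.9 165.7 166.7]
```

View pics/c1.png

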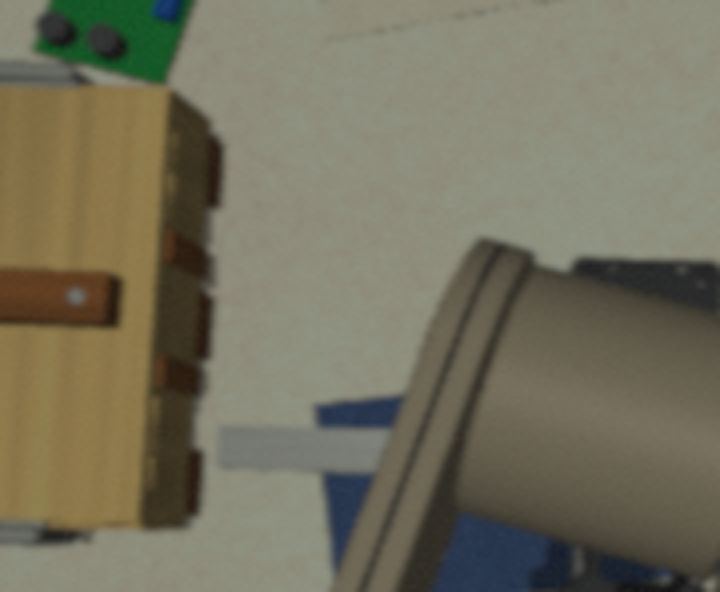

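Emit:
{"op": "apply_moves", "data": {
  "series": [
    [[10, 0, -1.5], [0, 0, 0]],
    [[10, 0, 0], [0, 0, 0]],
    [[10, 0, 0], [0, 0, 0]],
    [[8, 0, 0], [0, 0, 0]],
    [[7, 0, 0], [0, 0, 0]],
    [[7, 0, 0], [0, 0, 0]],
    [[0, 0, 0], [0, 0, 0]]
  ]
}}

```text
t: 5.1
tool_pos: [0.4438, -0.0275, 0.3007]
orientation: [-2.26, -2.181, -0.001]
force: [-0.3, -0.2, -4.0]
opening: 0.0255
gripper_force: 50.0
```

Emit:
{"op": "apply_moves", "data": {
  "series": [
    [[7, 0, 0], [0, 0, 0]],
    [[7, 0, 0], [0, 0, 0]],
    [[7, 0, 0], [0, 0, 0]],
    [[7, 0, 0], [0, 0, 0]],
    [[0, 0, 0], [0, 0, 0]],
    [[0, 0, 0], [0, 0, 0]]
  ]
}}

```text
t: 5.6
tool_pos: [0.4448, -0.0005, 0.3007]
orientation: [2.261, 2.181, -0.0]
force: [-0.2, -0.4, -2.9]
opening: 0.0255
gripper_force: 50.0
```

```bash
python3 -c "
from h import *
view(); A=cur()
# fulcrum in tool frame: wall outer face y~172.3, z=113
x0=A[0,3]+.035*175
F=np.array([450.5,172.3,113]); f=(np.linalg.inv(A)@np.r_[F,1])[:3]; print('fulcrum tool',f)
ang=np.radians(3); Rr=R.from_rotvec([0,ang,0]).as_matrix()
for sg in (1,-1):
    Rr=R.from_rotvec([0,sg*ang,0]).as_matrix(); d=f-Rr@f; print(sg,d, (A[:3,:3]@d), A[:3,:3]@Rr@[1,0,0])
"
```

```text
t 5.6 pos [444.8  -0.5 300.7] x [ 0.036  0.999 -0.   ] z [-0. -0. -1.] yaw 87.94
fulcrum tool [172.93866381  -0.48021763 187.68330114]
1 [-9.58557861e+00 -5.55111512e-17  9.30812378e+00] [-0.34599911 -9.58047622 -9.30694609] [0.03595422 0.99798851 0.05221327]
-1 [ 1.00595915e+01 -5.55111512e-17 -8.79369690e+00] [ 0.36301111 10.05412047  8.79246098] [ 0.03594371  0.99797602 -0.05245864]
```

Emit:
{"op": "apply_moves", "data": {
  "series": [
    [[0, 0, 3.5], [0, 0, 0]],
    [[0, 0, 0], [0, 0, 0]],
    [[-4.7, 0, 4.6], [0, 0.026, 0]],
    [[-4.7, 0, 4.6], [0, 0.026, 0]],
    [[-4.7, 0, 4.6], [0, 0.026, 0]],
    [[-4.7, 0, 4.6], [0, 0.026, 0]],
    [[-4.7, 0, 4.6], [0, 0.026, 0]],
    [[-4.7, 0, 4.6], [0, 0.026, 0]],
    [[-4.7, 0, 4.6], [0, 0.026, 0]],
    [[-4.7, 0, 4.6], [0, 0.026, 0]],
    [[0, 0, 0], [0, 0, 0]]
  ]
}}

```text
t: 6.52
tool_pos: [0.4432, -0.0357, 0.2564]
orientation: [-2.153, -2.071, -0.225]
force: [0.8, 1.4, -1.0]
opening: 0.0257
gripper_force: 50.0
```

```bash
python3 -c "
from h import *
view(); s=robot.read_state(); print(s['force'],s['wrist_torque'],s['opening'])
"
```

```text
t 6.5167 pos [443.2 -35.7 256.4] x [0.038 0.977 0.208] z [ 0.007  0.208 -0.978] yaw 87.78
[ 0.84742383  1.4152032  -0.95217789] [ 0.16119575 -0.18909754 -0.1255659 ] 0.025677477822562803
```

Emit:
{"op": "apply_moves", "data": {
  "series": [
    [[-4.7, 0, 4.6], [0, 0.026, 0]],
    [[-4.7, 0, 4.6], [0, 0.026, 0]],
    [[-4.7, 0, 4.6], [0, 0.026, 0]],
    [[0, 0, 0], [0, 0, 0]]
  ]
}}

```text
t: 6.85
tool_pos: [0.4428, -0.046, 0.2397]
orientation: [-2.109, -2.029, -0.303]
force: [-0.6, 0.5, -1.4]
opening: 0.0254
gripper_force: 50.0
```

Emit:
{"op": "apply_moves", "data": {
  "series": [
    [[-4.7, 0, 4.6], [0, 0.026, 0]],
    [[-4.7, 0, 4.6], [0, 0.026, 0]],
    [[0, 0, 0], [0, 0, 0]]
  ]
}}

```text
t: 7.1
tool_pos: [0.4426, -0.052, 0.2284]
orientation: [-2.079, -2.001, -0.353]
force: [0.8, -0.6, -2.2]
opening: 0.0255
gripper_force: 50.0
```

```bash
cat > lid.py <<'E'
from h import *
np.set_printoptions(precision=1,suppress=True)
view(); s=robot.read_state(); print(s['force'],s['wrist_torque'],s['opening'])
cam('top'); w,im=cloud('top'); w=w*1000
c=np.array([528.5,279.]); ex=np.array([.036,.9994]); ey=np.array([-.9994,.036])
q=w[...,:2]-c; a=q@ex; b=q@ey; z=w[...,2]
print('lid top heights (latched 133): columns crate y',list(range(-105,106,30)))
for x0 in (-80,-40,0,40,80):
    r=[]
    for y0 in range(-105,106,30):
        m=(abs(a-x0)<10)&(abs(b-y0)<8)&(z>120)&(z<153); r.append(np.median(z[m]) if m.sum()>5 else np.nan)
    print(x0,np.array(r))
E
python3 lid.py
```

```text
t 7.1 pos [442.6 -52.  228.4] x [0.  0.9 0.3] z [ 0.   0.3 -0.9] yaw 87.81
[ 0.8 -0.6 -2.2] [-0.1 -0.1 -0.1] 0.025468137742181415
lid top heights (latched 133): columns crate y [-105, -75, -45, -15, 15, 45, 75, 105]
-80 [133.8 134.8 136.7 138.1 140.3 142.  143.3 145.3]
-40 [133.  135.1 136.9 138.2 140.3 141.7 143.3 144.6]
0 [133.7 135.5 137.1 138.7 140.  141.6 143.6 145.3]
40 [133.4 135.3 137.  138.9 140.8 142.3 143.9 145.1]
80 [133.9 135.4 136.9 137.8 140.3 142.  143.7 144.9]
```

Emit:
{"op": "apply_moves", "data": {
  "series": [
    [[9.8, 0, -8.8], [0, -0.052, 0]],
    [[9.8, 0, -8.8], [0, -0.052, 0]],
    [[9.8, 0, -8.8], [0, -0.052, 0]],
    [[9.8, 0, -8.8], [0, -0.052, 0]],
    [[9.8, 0, -8.8], [0, -0.052, 0]],
    [[9.8, 0, -8.8], [0, -0.052, 0]],
    [[4.85, 0, -4.4], [0, -0.026, 0]],
    [[0, 0, -2], [0, 0, 0]],
    [[0, 0, 0], [0, 0, 0]],
    [[0, 0, 0], [0, 0, 0]]
  ]
}}

```text
t: 7.98
tool_pos: [0.4447, -0.0005, 0.2991]
orientation: [-2.262, -2.18, -0.001]
force: [0.5, 0.1, -3.2]
opening: 0.0253
gripper_force: 50.0
```

```bash
python3 lid.py
```

```text
t 7.9833 pos [444.7  -0.5 299.1] x [0. 1. 0.] z [ 0.  0. -1.] yaw 87.89
[ 0.5  0.1 -3.2] [-0.2 -0.1 -0. ] 0.025323780801543464
lid top heights (latched 133): columns crate y [-105, -75, -45, -15, 15, 45, 75, 105]
-80 [133.7 134.8 137.3 137.7 140.9 141.6 143.3 144.8]
-40 [133.4 135.3 136.9 137.5 140.6 141.9 143.  145.3]
0 [133.4 134.9 136.9 137.6 141.2 141.7 143.  145. ]
40 [133.7 135.3 137.1 139.2 140.5 141.9 143.2 145.3]
80 [133.7 135.1 137.5 138.2 140.2 142.  143.7 144.9]
```

Left side is loose (sprung ≈13 mm, holding). Now to the right notch.

Emit:
{"op": "apply_moves", "data": {
  "series": [
    [[-20, 0, 0], [0, 0, 0]],
    [[-30, 0, 0], [0, 0, 0]],
    [[-30, 0, 0], [0, 0, 0]],
    [[-5, 10, 0], [0, 0, 0]],
    [[0, 30, 0], [0, 0, 0]],
    [[0, 35, 0], [0, 0, 0]],
    [[0, 35, 0], [0, 0, 0]],
    [[0, 25, 0], [0, 0, 0]],
    [[0, 15, 0], [0, 0, 0]],
    [[0, 0, 0], [0, 0, 0]],
    [[0, 0, 0], [0, 0, 0]]
  ]
}}

```text
t: 8.95
tool_pos: [0.5915, -0.0917, 0.2978]
orientation: [-2.262, -2.178, 0.002]
force: [-0.3, -0.2, -3.1]
opening: 0.0252
gripper_force: 50.0
```

```bash
python3 -c "
from h import *
np.set_printoptions(precision=1,suppress=True)
view();cam('top'); print(robot.read_state()['opening'])
w,im=cloud('top');w=w*1000
f=np.load('/tmp/wrist.npz')
# blade visible in top: z 100..140, y<160
m=(w[...,2]>105)&(w[...,2]<135)&(w[...,1]>60)&(w[...,1]<160)&(w[...,0]>570)&(w[...,0]<640)
p=w[m]; print(len(p),p[:,:].mean(0),p[:,1].max(),np.polyfit(p[:,1],p[:,0],1),p[:,0].min(),p[:,0].max())
"
```

```text
t 8.95 pos [591.5 -91.7 297.8] x [0. 1. 0.] z [-0.  0. -1.] yaw 87.83
0.02575815966553909
379 [597.6  95.4 119.3] 128.08101877463034 [  0.  594.8] 584.8483839512149 610.6423937867679
```

Emit:
{"op": "apply_moves", "data": {
  "series": [
    [[12, 0, -1.2], [0, 0, 0]],
    [[12, 0, 0], [0, 0, 0]],
    [[10, 0, 0], [0, 0, 0]],
    [[8, 0, 0], [0, 0, 0]],
    [[7, 0, 0], [0, 0, 0]],
    [[7, 0, 0], [0, 0, 0]],
    [[0, 0, 0], [0, 0, 0]]
  ]
}}

```text
t: 9.58
tool_pos: [0.5936, -0.0335, 0.3004]
orientation: [-2.26, -2.182, -0.001]
force: [-0.1, -0.4, -2.5]
opening: 0.0257
gripper_force: 50.0
```

Emit:
{"op": "apply_moves", "data": {
  "series": [
    [[8, 0, 0], [0, 0, 0]],
    [[8, 0, 0], [0, 0, 0]],
    [[7, 0, 0], [0, 0, 0]],
    [[7, 0, 0], [0, 0, 0]],
    [[0, 0, 0], [0, 0, 0]],
    [[0, 0, 0], [0, 0, 0]]
  ]
}}

```text
t: 10.08
tool_pos: [0.5948, -0.0047, 0.3002]
orientation: [2.261, 2.181, -0.0]
force: [0.1, -0.3, -3.5]
opening: 0.0258
gripper_force: 50.0
```

Emit:
{"op": "apply_moves", "data": {
  "series": [
    [[0, 0, 3.2], [0, 0, 0]],
    [[0, 0, 0], [0, 0, 0]],
    [[-4.7, 0, 4.6], [0, 0.026, 0]],
    [[-4.7, 0, 4.6], [0, 0.026, 0]],
    [[-4.7, 0, 4.6], [0, 0.026, 0]],
    [[-4.7, 0, 4.6], [0, 0.026, 0]],
    [[-4.7, 0, 4.6], [0, 0.026, 0]],
    [[-4.7, 0, 4.6], [0, 0.026, 0]],
    [[-4.7, 0, 4.6], [0, 0.026, 0]],
    [[-4.7, 0, 4.6], [0, 0.026, 0]],
    [[0, 0, 0], [0, 0, 0]]
  ]
}}

```text
t: 11.0
tool_pos: [0.5932, -0.0402, 0.2562]
orientation: [-2.153, -2.071, -0.225]
force: [1.2, 0.5, 0.6]
opening: 0.0254
gripper_force: 50.0
```

Emit:
{"op": "apply_moves", "data": {
  "series": [
    [[-4.7, 0, 4.6], [0, 0.026, 0]],
    [[-4.7, 0, 4.6], [0, 0.026, 0]],
    [[-4.7, 0, 4.6], [0, 0.026, 0]],
    [[-4.7, 0, 4.6], [0, 0.026, 0]],
    [[-4.7, 0, 4.6], [0, 0.026, 0]],
    [[0, 0, 0], [0, 0, 0]]
  ]
}}

```text
t: 11.5
tool_pos: [0.5924, -0.0568, 0.2277]
orientation: [-2.079, -2.0, -0.353]
force: [-0.5, -1.0, -1.8]
opening: 0.0254
gripper_force: 50.0
```

```bash
python3 lid.py
```

```text
t 11.5 pos [592.4 -56.8 227.7] x [0.  0.9 0.3] z [ 0.   0.3 -0.9] yaw 87.77
[-0.5 -1.  -1.8] [-0.2 -0.1 -0.1] 0.025394881998913262
lid top heights (latched 133): columns crate y [-105, -75, -45, -15, 15, 45, 75, 105]
-80 [142.9 143.2 144.3 145.3 145.9 146.1 147.1 147.6]
-40 [142.3 142.7 143.6 144.1 144.2 145.1 145.7 146.8]
0 [141.4 141.7 142.4 142.6 143.6 144.6 145.4 145.6]
40 [140.7 141.  142.  142.6 143.3 143.6 144.  144.8]
80 [139.5 139.9 141.  141.6 142.6 142.8 143.4 143.9]
```

Emit:
{"op": "apply_moves", "data": {
  "series": [
    [[-4.7, 0, 4.6], [0, 0.026, 0]],
    [[-4.7, 0, 4.6], [0, 0.026, 0]],
    [[-4.7, 0, 4.6], [0, 0.026, 0]],
    [[0, 0, 0], [0, 0, 0]],
    [[0, 0, 0], [0, 0, 0]]
  ]
}}

```text
t: 11.97
tool_pos: [0.5923, -0.0644, 0.2102]
orientation: [-2.032, -1.956, -0.428]
force: [0.2, -0.8, -1.3]
opening: 0.0255
gripper_force: 50.0
```

```bash
python3 lid.py
```

```text
t 11.9667 pos [592.3 -64.4 210.2] x [0.  0.9 0.4] z [ 0.   0.4 -0.9] yaw 87.8
[ 0.2 -0.8 -1.3] [-0.3 -0.1 -0.1] 0.025520626050350565
lid top heights (latched 133): columns crate y [-105, -75, -45, -15, 15, 45, 75, 105]
-80 [149.7 150.4 150.4 150.1 151.5 150.5 151.2 151. ]
-40 [146.8 147.  147.1 147.9 147.2 147.5 147.7 147.7]
0 [143.  142.8 143.5 143.8 143.5 144.4 144.5 144.4]
40 [139.1 139.5 139.5 140.  140.6 140.1 141.3 140.6]
80 [136.  136.  136.3 136.1 137.1 136.8 137.  137.6]
```

Emit:
{"op": "apply_moves", "data": {
  "series": [
    [[9.8, 0, -8.8], [0, -0.052, 0]],
    [[9.8, 0, -8.8], [0, -0.052, 0]],
    [[9.8, 0, -8.8], [0, -0.052, 0]],
    [[9.8, 0, -8.8], [0, -0.052, 0]],
    [[9.8, 0, -8.8], [0, -0.052, 0]],
    [[9.8, 0, -8.8], [0, -0.052, 0]],
    [[9.8, 0, -8.8], [0, -0.052, 0]],
    [[9.8, 0, -8.8], [0, -0.052, 0]],
    [[0, 0, -1.8], [0, 0, 0]],
    [[0, 0, 0], [0, 0, 0]],
    [[0, 0, 0], [0, 0, 0]]
  ]
}}

```text
t: 12.93
tool_pos: [0.5945, -0.0047, 0.2983]
orientation: [-2.26, -2.18, -0.001]
force: [-0.2, -0.9, -3.0]
opening: 0.0257
gripper_force: 50.0
```

```bash
python3 lid.py
```

```text
t 12.9333 pos [594.5  -4.7 298.3] x [0. 1. 0.] z [-0.  0. -1.] yaw 87.91
[-0.2 -0.9 -3. ] [-0.1 -0.  -0. ] 0.025662577837809963
lid top heights (latched 133): columns crate y [-105, -75, -45, -15, 15, 45, 75, 105]
-80 [150.4 150.4 150.6 150.  150.6 150.7 150.6 151.2]
-40 [147.  146.7 146.9 147.9 147.7 148.  147.9 148.3]
0 [143.1 143.3 142.9 144.1 143.6 143.8 144.  144.4]
40 [139.3 140.2 139.9 140.4 141.  140.4 140.9 140.9]
80 [135.9 136.  136.4 136.5 136.5 136.6 137.6 136.8]
```

Both sides loose (≈139 mm at the clips). Withdraw and return the bar.

Emit:
{"op": "apply_moves", "data": {
  "series": [
    [[-15, 0, 0], [0, 0, 0]],
    [[-25, 0, 0], [0, 0, 0]],
    [[-30, 0, 0], [0, 0, 0]],
    [[-30, 0, 0], [0, 0, 0]],
    [[0, 0, 0], [0, 0, 0]],
    [[0, 0, 0], [0, 0, 0]]
  ]
}}

```text
t: 13.48
tool_pos: [0.5904, -0.107, 0.2976]
orientation: [-2.265, -2.174, 0.0]
force: [0.1, 0.7, -2.3]
opening: 0.0255
gripper_force: 50.0
```

```bash
python3 -c "
from h import *
np.set_printoptions(precision=1,suppress=True)
view();cam('top')
w,im=cloud('top');w*=1000
plan(Td(431,-128,230,97.2))
plan(Td(431,-128,193.5,97.2),Td(431,-128,230,97.2))
"; python3 lid.py|tail -5
```

```text
t 13.4833 pos [ 590.4 -107.   297.6] x [0. 1. 0.] z [-0.  0. -1.] yaw 87.65
N 5 shift [-3.6, -32.0, 13.6] turn [-0.0, -0.0, -0.033]
N 1 shift [-0.0, 0.0, 36.5] turn [0.0, 0.0, 0.0]
-80 [150.2 150.  150.8 150.5 151.  150.4 151.3 150.9]
-40 [146.6 147.2 147.3 147.2 147.3 147.6 148.1 148.1]
0 [142.8 143.4 143.9 142.5 144.  144.1 144.4 144.1]
40 [138.8 139.2 139.7 140.1 140.7 140.9 140.8 141.1]
80 [135.8 135.8 136.2 136.7 136.8 136.6 136.9 137.8]
```

Emit:
{"op": "apply_moves", "data": {
  "series": [
    [[-3.6, -32, 13.6], [0, 0, -0.033]],
    [[-3.6, -32, 13.6], [0, 0, -0.033]],
    [[-3.6, -32, 13.6], [0, 0, -0.033]],
    [[-3.6, -32, 13.6], [0, 0, -0.033]],
    [[-3.6, -32, 13.6], [0, 0, -0.033]],
    [[0, 0, 0], [0, 0, 0]],
    [[0, 0, 18], [0, 0, 0]],
    [[0, 0, 10], [0, 0, 0]],
    [[0, 0, 5], [0, 0, 0]],
    [[0, 0, 2.5], [0, 0, 0]],
    [[0, 0, 1], [0, 0, 0]],
    [[0, 0, 0], [0, 0, 0]]
  ]
}}

```text
t: 14.58
tool_pos: [0.4323, -0.1271, 0.1945]
orientation: [2.074, 2.359, 0.0]
force: [-0.6, -0.9, -2.6]
opening: 0.0254
gripper_force: 50.0
```

```bash
python3 -c "
from h import *
view();print(robot.read_state()['force'])"
```

```text
t 14.5833 pos [ 432.3 -127.1  194.5] x [-0.128  0.992  0.   ] z [ 0.  0. -1.] yaw 97.36
[-0.6427897  -0.90981021 -2.60439982]
```

Emit:
{"op": "apply_moves", "data": {
  "series": [
    [[0, 0, 1.5], [0, 0, 0]],
    [[0, 0, 0.5], [0, 0, 0]],
    [[0, 0, 0], [0, 0, 0]]
  ]
}}

```text
t: 14.83
tool_pos: [0.4322, -0.1273, 0.1927]
orientation: [2.074, 2.358, 0.001]
force: [0.4, -0.1, -2.1]
opening: 0.0255
gripper_force: 50.0
```

Emit:
{"op": "apply_moves", "data": {
  "series": [
    [[0, 0, 0], [0, 0, 0]],
    [[0, 0, 0], [0, 0, 0]],
    [[0, 0, 0], [0, 0, 0]],
    [[0, 0, 0], [0, 0, 0]],
    [[0, 0, 0], [0, 0, 0]],
    [[0, 0, -20], [0, 0, 0]],
    [[0, 0, -35], [0, 0, 0]],
    [[0, 0, -40], [0, 0, 0]],
    [[0, 0, -40], [0, 0, 0]],
    [[0, 0, -40], [0, 0, 0]],
    [[0, 0, -30], [0, 0, 0]],
    [[0, 0, 0], [0, 0, 0]]
  ],
  "claw": 0.6
}}

```text
t: 15.83
tool_pos: [0.4332, -0.1278, 0.4052]
orientation: [2.067, 2.351, 0.006]
force: [0.3, -1.1, -0.0]
opening: 0.0559
gripper_force: 0.0
```

```bash
cat > clt.py <<'E'
from h import *
np.set_printoptions(precision=1,suppress=True)
view();cam('top')
w,im=cloud('top');w*=1000
m=(w[...,2]>155)&(w[...,2]<195)&(abs(w[...,0]-529)<60)&(w[...,1]>150)&(w[...,1]<400)
p=w[m]; r=cv2.minAreaRect(p[:,:2].astype(np.float32)); print('cleat',r)
print('z slope along y',np.polyfit(p[:,1]-r[0][1],p[:,2],1))
E
python3 clt.py; python3 -c "
from h import *
plan(Td(529,277,440,87.9))"
```

```text
t 15.8333 pos [ 433.2 -127.8  405.2] x [-0.1  1.  -0. ] z [ 0. -0. -1.] yaw 97.33
cleat ((528.3731079101562, 272.4808349609375), (119.7293930053711, 209.1891326904297), 0.41336509585380554)
z slope along y [ -0.  171.9]
N 11 shift [36.3, 10.7, -3.5] turn [0.001, 0.0, 0.015]
```

```bash
cat > clt.py <<'E'
from h import *
np.set_printoptions(precision=1,suppress=True)
view();cam('top')
w,im=cloud('top');w*=1000
m=(w[...,2]>164-.0875*(w[...,1]-277))&(w[...,2]<195)&(abs(w[...,0]-529)<60)&(w[...,1]>160)&(w[...,1]<390)
p=w[m]; r=cv2.minAreaRect(p[:,:2].astype(np.float32)); print('cleat',r)
print('z slope along y',np.polyfit(p[:,1]-r[0][1],p[:,2],1))
b=w.reshape(-1,3)
for x0 in range(500,840,20):
    print(x0,[int(np.nanmax(b[(abs(b[:,0]-x0-10)<10)&(abs(b[:,1]-y0-10)<10)][:,2],initial=-1)) for y0 in range(-240,160,20)])
E
python3 clt.py
```

```text
t 15.8833 pos [ 432.8 -127.6  401.7] x [-0.1  1.  -0. ] z [ 0. -0. -1.] yaw 97.34
cleat ((528.8966064453125, 281.4239807128906), (190.76901245117188, 28.774080276489258), 87.86366271972656)
z slope along y [ -0.1 173.3]
500 [80, -1, -1, -1, 345, 344, -1, -1, -1, -1, 2, 5, 3, 3, 4, 5, 4, 5, 5, 5]
520 [76, 78, -1, -1, 345, 345, 345, -1, -1, -1, 3, 5, 3, 5, 5, 6, 4, 4, 5, 6]
540 [73, 72, 6, 2, -1, -1, -1, -1, -1, -1, 4, 4, 6, 5, 4, 4, 6, 5, 3, 5]
560 [68, 69, 5, 1, -1, 2, 4, -1, -1, 3, 5, 4, 4, 4, 5, 6, 4, 4, 5, 5]
580 [62, 62, 4, 5, 4, 5, 3, 5, 4, 5, 3, 5, 5, 4, 5, 4, 4, 6, 5, 5]
600 [57, 56, 4, 7, 6, 4, 5, 4, 3, 3, 4, 3, 5, 4, 6, 4, 5, 5, 5, 5]
620 [51, 3, 5, 4, 4, 6, 4, 5, 3, 4, 4, 5, 6, 4, 7, 5, 5, 5, 4, 6]
640 [16, 6, 3, 4, 4, 7, 6, 6, 4, 4, 6, 6, 4, 6, 6, 3, 4, 4, 5, 5]
660 [13, 5, 5, 6, 3, 5, 5, 4, 4, 4, 4, 5, 4, 5, 4, 6, 7, 5, 4, 3]
680 [3, 6, 5, 4, 4, 6, 3, 4, 5, 3, 4, 4, 4, 6, 5, 6, 4, 4, 4, 3]
700 [4, 3, 3, 3, 3, 4, 5, 3, 4, 5, 6, 6, 3, 4, 6, 6, 6, 5, 5, 4]
720 [3, 6, 5, 3, 4, 5, 3, 5, 5, 5, 5, 6, 4, 6, 5, 5, 5, 4, 5, 4]
740 [3, 4, 4, 5, 5, 5, 5, 3, 5, 5, 6, 5, 4, 5, 5, 4, 7, 7, 7, 6]
760 [4, 4, 4, 4, 5, 5, 5, 4, 6, 5, 4, 5, 5, 4, 7, 6, 5, 5, 4, 5]
780 [3, 4, 4, 4, 5, 7, 6, 5, 5, 5, 6, 6, 4, 5, 4, 4, 8, 3, 4, 4]
800 [6, 55, 59, 59, 57, 59, 5, 6, 4, 40, 43, 42, 40, 6, 5, 5, 5, 6, 5, 4]
820 [56, 57, 59, 60, 58, 59, 57, 4, 7, 43, 45, 45, 44, 42, 43, 39, 37, 5, 5, 6]
```

```bash
cat > g.py <<'E'
from h import *
G=Td(0,0,0,87.9); G[:3,:3]=G[:3,:3]@R.from_rotvec([0,-.0875,0]).as_matrix()
G[:3,3]=np.array([528.9,281.4,148])-186*G[:3,2]
H=G.copy(); H[:3,3]-=60*G[:3,2]; print(G[:3,3],G[:3,:3].round(3))
view(); plan(H)
E
python3 g.py
```

```text
[529.49561565 297.64332392 333.28842292] [[ 0.037  0.999 -0.003]
 [ 0.996 -0.037 -0.087]
 [-0.087  0.    -0.996]]
t 15.9333 pos [ 432.2 -127.4  398.9] x [-0.128  0.992 -0.002] z [ 0.003 -0.001 -1.   ] yaw 97.33
N 12 shift [35.4, 10.0, -1.0] turn [0.001, -0.007, 0.014]
```

Emit:
{"op": "apply_moves", "data": {
  "series": [
    [[35.4, 10, -1], [0.001, -0.007, 0.014]],
    [[35.4, 10, -1], [0, -0.007, 0.014]],
    [[35.4, 10, -1], [0, -0.007, 0.014]],
    [[35.4, 10, -1], [0, -0.007, 0.014]],
    [[35.4, 10, -1], [0, -0.007, 0.014]],
    [[35.4, 10, -1], [0, -0.007, 0.014]],
    [[35.4, 10, -1], [0, -0.007, 0.014]],
    [[35.4, 10, -1], [0, -0.007, 0.014]],
    [[35.4, 10, -1], [0, -0.007, 0.014]],
    [[35.4, 10, -1], [0, -0.007, 0.014]],
    [[35.4, 10, -1], [0, -0.007, 0.014]],
    [[35.4, 10, -1], [0, -0.007, 0.014]]
  ]
}}

```text
t: 16.93
tool_pos: [0.5294, 0.3044, 0.39]
orientation: [2.22, 2.133, -0.093]
force: [0.7, -1.4, 0.9]
opening: 0.0558
gripper_force: 0.0
```

Emit:
{"op": "apply_moves", "data": {
  "series": [
    [[0, 0, 0], [0, 0, 0]],
    [[0, 0, 0], [0, 0, 0]],
    [[0, 0, 0], [0, 0, 0]]
  ]
}}

```text
t: 17.18
tool_pos: [0.5294, 0.3024, 0.3907]
orientation: [2.219, 2.134, -0.092]
force: [0.4, 0.2, 0.5]
opening: 0.0559
gripper_force: 0.0
```

```bash
python3 g.py; python3 -c "
from h import *
from g import G
plan(G,n=4)
w=cam('wrist'); W,im=cloud('wrist'); W*=1000
m=(W[...,2]>164-.0875*(W[...,1]-277))&(W[...,2]<195)&(abs(W[...,0]-529)<40)&(W[...,1]>160)&(W[...,1]<390); m[300:]=0
p=W[m]; print(len(p), np.polyfit(p[:,1]-281.4,p[:,0],1), p[:,0].min(),p[:,0].max(), np.polyfit(p[:,1]-281.4,p[:,2],1))
"
```

```text
[529.49561565 297.64332392 333.28842292] [[ 0.037  0.999 -0.003]
 [ 0.996 -0.037 -0.087]
 [-0.087  0.    -0.996]]
t 17.1833 pos [529.4 302.4 390.7] x [ 0.039  0.996 -0.086] z [-0.001 -0.086 -0.996] yaw 87.75
N 1 shift [0.3, 0.2, -2.4] turn [0.003, -0.002, -0.003]
[529.49561565 297.64332392 333.28842292] [[ 0.037  0.999 -0.003]
 [ 0.996 -0.037 -0.087]
 [-0.087  0.    -0.996]]
t 17.1833 pos [529.4 302.4 390.7] x [ 0.039  0.996 -0.086] z [-0.001 -0.086 -0.996] yaw 87.75
N 1 shift [0.3, 0.2, -2.4] turn [0.003, -0.002, -0.003]
N 4 shift [0.1, 0.0, 14.4] turn [0.001, -0.0, -0.001]
11747 [3.40554135e-02 5.28370304e+02] 514.192517279868 545.6747457456541 [-9.17896465e-02  1.73176298e+02]
```

Aligned (cleat axis x≈528.4–529). Descend and grip.

Emit:
{"op": "apply_moves", "data": {
  "series": [
    [[0, 0, 20], [0, 0, 0]],
    [[0, 0, 20], [0, 0, 0]],
    [[0, 0, 12], [0, 0, 0]],
    [[0, 0, 5], [0, 0, 0]],
    [[0, 0, 0], [0, 0, 0]],
    [[0, 0, 0], [0, 0, 0]]
  ]
}}

```text
t: 17.73
tool_pos: [0.5302, 0.2974, 0.3369]
orientation: [2.22, 2.132, -0.086]
force: [-0.1, 0.2, -0.3]
opening: 0.0559
gripper_force: 0.0
```

Emit:
{"op": "apply_moves", "data": {
  "series": [
    [[0, 0, 0], [0, 0, 0]],
    [[0, 0, 0], [0, 0, 0]],
    [[0, 0, 0], [0, 0, 0]],
    [[0, 0, 0], [0, 0, 0]],
    [[0, 0, 0], [0, 0, 0]],
    [[0, 0, 0], [0, 0, 0]],
    [[0, 0, 0], [0, 0, 0]]
  ],
  "claw": 0,
  "newtons": 50
}}

```text
t: 18.32
tool_pos: [0.53, 0.2981, 0.3366]
orientation: [2.22, 2.133, -0.086]
force: [-2.2, 0.8, 3.7]
opening: 0.0278
gripper_force: 50.0
```

Emit:
{"op": "apply_moves", "data": {
  "series": [
    [[0, 0, -5], [0, 0, 0]],
    [[0, 0, -10], [0, 0, 0]],
    [[0, 0, -20], [0, 0, 0]],
    [[0, 0, -20], [0, 0, 0]],
    [[0, 0, -20], [0, 0, 0]],
    [[0, 0, -20], [0, 0, 0]],
    [[0, 0, 0], [0, 0, 0]],
    [[0, 0, 0], [0, 0, 0]]
  ]
}}

```text
t: 18.98
tool_pos: [0.5301, 0.306, 0.4324]
orientation: [2.219, 2.132, -0.082]
force: [0.5, -0.5, -3.3]
opening: 0.0277
gripper_force: 50.0
```

```bash
cat > g2.py <<'E'
from h import *
view();print(robot.read_state()['opening'],robot.read_state()['force'])
L=Td(655,-10,400,87.9); plan(L)
E
python3 g2.py
```

```text
t 18.9833 pos [530.1 306.  432.4] x [ 0.04   0.996 -0.082] z [ 0.006 -0.082 -0.997] yaw 87.68
0.027708016635099916 [ 0.54797165 -0.52154328 -3.25961642]
N 9 shift [-34.4, 15.2, 5.3] turn [0.001, 0.009, -0.0]
```

Emit:
{"op": "apply_moves", "data": {
  "series": [
    [[-34.4, 15.2, 3], [0, 0.009, 0]],
    [[-34.4, 15.2, 3], [0, 0.009, 0]],
    [[-34.4, 15.2, 3], [0, 0.009, 0]],
    [[-34.4, 15.2, 3], [0, 0.009, 0]],
    [[-34.4, 15.2, 3], [0, 0.009, 0]],
    [[-34.4, 15.2, 3], [0, 0.009, 0]],
    [[-34.4, 15.2, 3], [0, 0.009, 0]],
    [[-34.4, 15.2, 3], [0, 0.009, 0]],
    [[-34.4, 15.2, 3], [0, 0.009, 0]],
    [[0, 0, 0], [0, 0, 0]],
    [[0, 0, 0], [0, 0, 0]]
  ]
}}

```text
t: 19.9
tool_pos: [0.6541, -0.0123, 0.4164]
orientation: [2.267, 2.17, -0.001]
force: [0.5, 1.1, -3.0]
opening: 0.0277
gripper_force: 50.0
```

```bash
cat > g3.py <<'E'
from h import *
np.set_printoptions(precision=1,suppress=True)
view();print(robot.read_state()['opening'],robot.read_state()['force'])
cam('wrist','w5.png'); cam('top'); cam('scene')
A=cur(); I=np.linalg.inv(A)
W,im=cloud('wrist'); W=W*1000; q=(W-A[:3,3])@A[:3,:3]
m=(abs(q[...,1])>35)&(abs(q[...,1])<115)&(q[...,0]>10)&(q[...,0]<140)&(q[...,2]>170)&(q[...,2]<215); m[300:]=0
p=q[m]; 
if len(p)>50: print('lid top in tool: z=ax+by+c',len(p),np.linalg.lstsq(np.c_[p[:,:2],np.ones(len(p))],p[:,2],rcond=None)[0].round(3), p[:,2].min(),p[:,2].max())
E
python3 g3.py
```

```text
t 19.9 pos [654.1 -12.3 416.4] x [ 0.  1. -0.] z [ 0. -0. -1.] yaw 87.49
0.027736933387006467 [ 0.5  1.1 -3. ]
lid top in tool: z=ax+by+c 84295 [  0.    0.  196.3] 193.72693440371535 200.2371489819362
```

Emit:
{"op": "apply_moves", "data": {
  "series": [
    [[0, 0, 30], [0, 0, 0]],
    [[0, 0, 35], [0, 0, 0]],
    [[0, 0, 35], [0, 0, 0]],
    [[0, 0, 35], [0, 0, 0]],
    [[0, 0, 25], [0, 0, 0]],
    [[0, 0, 15], [0, 0, 0]],
    [[0, 0, 8], [0, 0, 0]],
    [[0, 0, 5], [0, 0, 0]],
    [[0, 0, 0], [0, 0, 0]],
    [[0, 0, 0], [0, 0, 0]]
  ]
}}

```text
t: 20.88
tool_pos: [0.6561, -0.0101, 0.2336]
orientation: [2.259, 2.171, 0.006]
force: [1.0, 0.1, -2.3]
opening: 0.028
gripper_force: 50.0
```

Emit:
{"op": "apply_moves", "data": {
  "series": [
    [[0, 0, 2], [0, 0, 0]],
    [[0, 0, 1.5], [0, 0, 0]],
    [[0, 0, 1], [0, 0, 0]],
    [[0, 0, 0], [0, 0, 0]]
  ]
}}

```text
t: 21.22
tool_pos: [0.6554, -0.0105, 0.2274]
orientation: [2.261, 2.172, 0.004]
force: [0.1, -0.2, -3.2]
opening: 0.0277
gripper_force: 50.0
```

Emit:
{"op": "apply_moves", "data": {
  "series": [
    [[0, 0, 1.5], [0, 0, 0]],
    [[0, 0, 1], [0, 0, 0]],
    [[0, 0, 1], [0, 0, 0]],
    [[0, 0, 0], [0, 0, 0]],
    [[0, 0, 0], [0, 0, 0]]
  ]
}}

```text
t: 21.63
tool_pos: [0.6553, -0.0104, 0.2234]
orientation: [2.261, 2.173, 0.003]
force: [-0.5, 0.5, -2.5]
opening: 0.0278
gripper_force: 50.0
```

Emit:
{"op": "apply_moves", "data": {
  "series": [
    [[0, 0, 0.7], [0, 0, 0]],
    [[0, 0, 0.7], [0, 0, 0]],
    [[0, 0, 0], [0, 0, 0]]
  ]
}}

```text
t: 21.88
tool_pos: [0.6553, -0.0104, 0.222]
orientation: [2.261, 2.173, 0.003]
force: [0.5, 0.2, -2.9]
opening: 0.0281
gripper_force: 50.0
```

Emit:
{"op": "apply_moves", "data": {
  "series": [
    [[0, 0, 1], [0, 0, 0]],
    [[0, 0, 1], [0, 0, 0]],
    [[0, 0, 0], [0, 0, 0]]
  ]
}}

```text
t: 22.13
tool_pos: [0.6556, -0.0105, 0.2207]
orientation: [2.26, 2.172, 0.004]
force: [-0.8, -0.9, 2.4]
opening: 0.0279
gripper_force: 50.0
```

Emit:
{"op": "apply_moves", "data": {
  "series": [
    [[0, 0, 1], [0, 0, 0]],
    [[0, 0, 0], [0, 0, 0]]
  ]
}}

```text
t: 22.3
tool_pos: [0.6557, -0.0106, 0.2201]
orientation: [2.26, 2.172, 0.004]
force: [-0.1, -1.5, 4.8]
opening: 0.0273
gripper_force: 50.1
```

Emit:
{"op": "apply_moves", "data": {
  "series": [
    [[0, 0, 0], [0, 0, 0]],
    [[0, 0, 0], [0, 0, 0]],
    [[0, 0, 0], [0, 0, 0]],
    [[0, 0, 0], [0, 0, 0]],
    [[0, 0, 0], [0, 0, 0]],
    [[0, 0, -15], [0, 0, 0]],
    [[0, 0, -35], [0, 0, 0]],
    [[0, 0, -40], [0, 0, 0]],
    [[0, 0, -40], [0, 0, 0]],
    [[0, 0, -40], [0, 0, 0]],
    [[0, 0, -40], [0, 0, 0]],
    [[0, 0, 0], [0, 0, 0]]
  ],
  "claw": 0.65
}}

```text
t: 23.3
tool_pos: [0.6551, -0.0098, 0.4422]
orientation: [2.252, 2.164, 0.02]
force: [1.2, -0.1, 2.1]
opening: 0.0604
gripper_force: 0.0
```

```bash
python3 -c "
from h import *
np.set_printoptions(precision=1,suppress=True)
view(); im,_,_=cam('top'); cv2.imwrite('pics/c2.png',cv2.resize(im[130:350,50:370],(800,550)))
plan(Td(529,280,430,178))
w,im=cloud('top');w*=1000
m=(abs(w[...,0]-529)<110)&(abs(w[...,1]-280)<98)&(w[...,2]>95)&(w[...,2]<114)
n,l,st,ce=cv2.connectedComponentsWithStats(m.astype(np.uint8))
for i in range(1,n):
    if st[i,4]>150:
        p=w[l==i]; print(st[i],np.median(p[:,2]),cv2.minAreaRect(p[:,:2].astype(np.float32)))
"
```

```text
t 23.3 pos [655.1  -9.8 442.2] x [ 0.  1. -0.] z [ 0. -0. -1.] yaw 87.72
N 14 shift [24.1, 7.0, 0.5] turn [0.001, 0.001, -0.113]
[ 102  242   29   49 1239] 107.72614963650942 ((479.0169982910156, 323.9312744140625), (50.89115905761719, 99.89186096191406), 88.62857055664062)
```

View pics/c2.png

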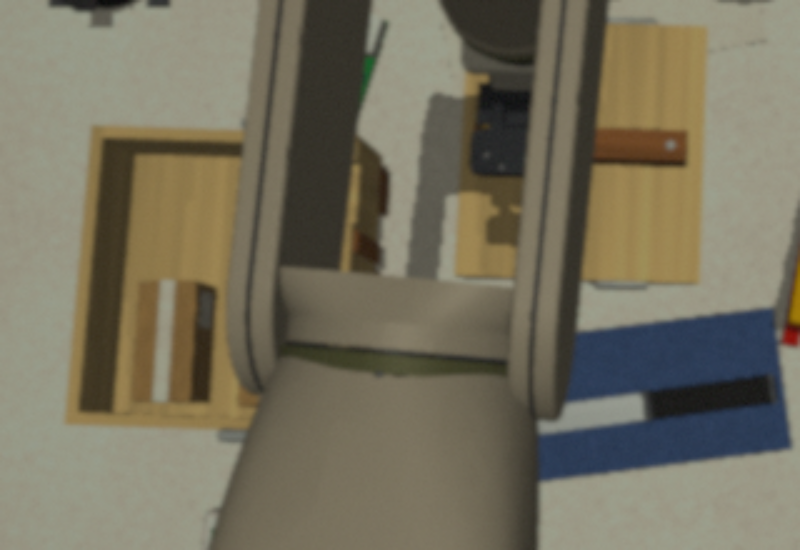

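```bash
python3 -c "
from h import *
plan(Td(500,275,470,178),n=15)"
```

```text
N 15 shift [23.5, 4.7, -2.2] turn [0.001, 0.001, -0.105]
```

Emit:
{"op": "apply_moves", "data": {
  "series": [
    [[23.5, 4.7, -2], [0, 0, -0.105]],
    [[23.5, 4.7, -2], [0, 0, -0.105]],
    [[23.5, 4.7, -2], [0, 0, -0.105]],
    [[23.5, 4.7, -2], [0, 0, -0.105]],
    [[23.5, 4.7, -2], [0, 0, -0.105]],
    [[23.5, 4.7, -2], [0, 0, -0.105]],
    [[23.5, 4.7, -2], [0, 0, -0.105]],
    [[23.5, 4.7, -2], [0, 0, -0.105]],
    [[23.5, 4.7, -2], [0, 0, -0.105]],
    [[23.5, 4.7, -2], [0, 0, -0.105]],
    [[23.5, 4.7, -2], [0, 0, -0.105]],
    [[23.5, 4.7, -2], [0, 0, -0.105]]
  ]
}}

```text
t: 24.35
tool_pos: [0.5631, 0.2449, 0.4515]
orientation: [0.538, 3.09, -0.004]
force: [0.2, 1.1, -0.6]
opening: 0.0609
gripper_force: 0.0
```

Emit:
{"op": "apply_moves", "data": {
  "series": [
    [[23.5, 4.7, -2], [0, 0, -0.105]],
    [[23.5, 4.7, -2], [0, 0, -0.105]],
    [[23.5, 4.7, -2], [0, 0, -0.105]],
    [[0, 0, 0], [0, 0, 0]],
    [[0, 0, 0], [0, 0, 0]]
  ]
}}

```text
t: 24.77
tool_pos: [0.4986, 0.275, 0.4577]
orientation: [0.056, 3.135, -0.004]
force: [0.7, -0.5, 0.3]
opening: 0.0604
gripper_force: 0.0
```

```bash
cat > car.py <<'E'
from h import *
np.set_printoptions(precision=1,suppress=True)
view(); cam('wrist','w6.png')
w,im=cloud('wrist');w*=1000
m=(abs(w[...,0]-529)<112)&(abs(w[...,1]-280)<99)&(w[...,2]>100)&(w[...,2]<114); m[330:]=0
n,l,st,ce=cv2.connectedComponentsWithStats(m.astype(np.uint8))
for i in range(1,n):
    if st[i,4]>400:
        p=w[l==i]; print(st[i],np.median(p[:,2]),cv2.minAreaRect(p[:,:2].astype(np.float32)))
E
python3 car.py
```

```text
t 24.7667 pos [498.6 275.  457.7] x [-1.  0. -0.] z [ 0. -0. -1.] yaw 177.97
[ 239  124   66  124 7242] 107.66323545088069 ((474.4764404296875, 236.40785217285156), (48.30269241333008, 100.6715087890625), 89.13843536376953)
[ 349  125   63  124 7309] 107.62797239285761 ((478.73486328125, 323.0511474609375), (48.279693603515625, 100.80712127685547), 88.80040740966797)
[436 225  13  89 416] 107.42365889549596 ((550.7291259765625, 377.6177673339844), (1.110650658607483, 81.8748779296875), 87.84898376464844)
```

View pics/w6.png

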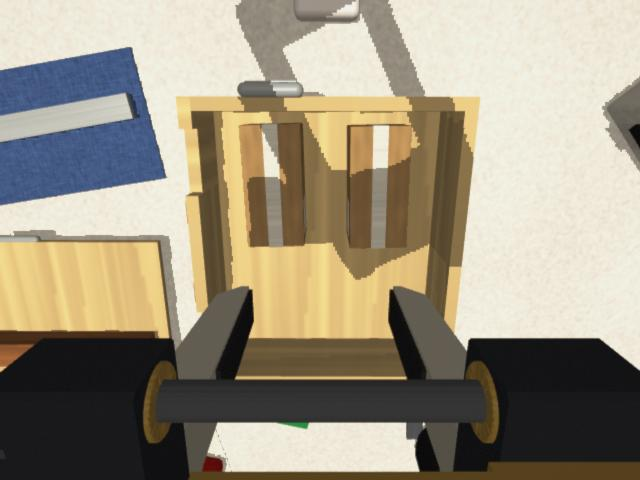

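Two cartons are there: A at pixel (273,185), B at (379,185); the far half of the crate is empty. Grasping A first.

```bash
python3 -c "
from h import *
plan(Td(474.5,236.4,320,179),n=4)"
```

```text
N 4 shift [6.1, -9.7, 34.4] turn [-0.001, 0.002, -0.005]
```

Emit:
{"op": "apply_moves", "data": {
  "series": [
    [[6.1, -9.7, 34.4], [0, 0.001, -0.005]],
    [[6.1, -9.7, 34.4], [0, 0.001, -0.005]],
    [[6.1, -9.7, 34.4], [0, 0.001, -0.005]],
    [[6.1, -9.7, 34.4], [0, 0.001, -0.005]],
    [[0, 0, 0], [0, 0, 0]],
    [[0, 0, 0], [0, 0, 0]]
  ],
  "claw": 0.68
}}

```text
t: 25.32
tool_pos: [0.4744, 0.235, 0.318]
orientation: [-0.03, -3.139, 0.008]
force: [0.5, -0.2, 1.3]
opening: 0.0635
gripper_force: 0.0
```

```bash
python3 -c "
from h import *
view()
plan(Td(474.5,236.4,255,179),n=4)"
```

```text
t 25.3167 pos [474.4 235.  318. ] x [-1.     0.019  0.003] z [-0.003 -0.005 -1.   ] yaw 178.92
N 4 shift [-0.1, 0.4, 15.7] turn [-0.001, -0.001, -0.0]
```

Emit:
{"op": "apply_moves", "data": {
  "series": [
    [[0, 0.8, 25], [-0.003, -0.001, 0]],
    [[0, 0.6, 20], [-0.002, -0.001, 0]],
    [[0, 0, 12], [0, -0.001, 0]],
    [[0, 0, 5], [0, 0, 0]],
    [[0, 0, 1], [0, 0, 0]],
    [[0, 0, 0], [0, 0, 0]]
  ]
}}

```text
t: 25.82
tool_pos: [0.4757, 0.2379, 0.2583]
orientation: [0.025, 3.135, 0.004]
force: [-0.0, 1.1, 0.2]
opening: 0.0635
gripper_force: 0.0
```

Emit:
{"op": "apply_moves", "data": {
  "series": [
    [[0, 0, 0], [0, 0, 0]],
    [[0, 0, 0], [0, 0, 0]],
    [[0, 0, 0], [0, 0, 0]],
    [[0, 0, 0], [0, 0, 0]],
    [[0, 0, 0], [0, 0, 0]],
    [[0, 0, 0], [0, 0, 0]]
  ],
  "claw": 0,
  "newtons": 25
}}

```text
t: 26.32
tool_pos: [0.4753, 0.2376, 0.258]
orientation: [0.024, 3.135, 0.004]
force: [-0.7, -1.7, 5.7]
opening: 0.0479
gripper_force: 25.0
```

Emit:
{"op": "apply_moves", "data": {
  "series": [
    [[0, 0, -10], [0, 0, 0]],
    [[0, 0, -25], [0, 0, 0]],
    [[0, 0, -40], [0, 0, 0]],
    [[0, 0, -40], [0, 0, 0]],
    [[0, 0, -40], [0, 0, 0]],
    [[0, 0, -40], [0, 0, 0]],
    [[0, 0, -40], [0, 0, 0]],
    [[0, 0, 0], [0, 0, 0]]
  ]
}}

```text
t: 26.98
tool_pos: [0.4738, 0.2372, 0.5024]
orientation: [0.024, 3.124, 0.012]
force: [0.9, -0.2, -0.1]
opening: 0.0478
gripper_force: 25.0
```

```bash
python3 -c "
from h import *
view()
plan(Td(470,-255,480,169))"
```

```text
t 26.9833 pos [473.8 237.2 502.4] x [-1.     0.016 -0.018] z [ 0.018  0.007 -1.   ] yaw 179.11
N 13 shift [-3.4, -37.8, 1.6] turn [0.001, 0.001, 0.014]
```

Emit:
{"op": "apply_moves", "data": {
  "series": [
    [[-3.4, -37.8, 1.6], [0, 0.001, 0.014]],
    [[-3.4, -37.8, 1.6], [0, 0.001, 0.014]],
    [[-3.4, -37.8, 1.6], [0, 0.001, 0.014]],
    [[-3.4, -37.8, 1.6], [0, 0.001, 0.014]],
    [[-3.4, -37.8, 1.6], [0, 0.001, 0.014]],
    [[-3.4, -37.8, 1.6], [0, 0.001, 0.014]],
    [[-3.4, -37.8, 1.6], [0, 0.001, 0.014]],
    [[-3.4, -37.8, 1.6], [0, 0.001, 0.014]],
    [[-3.4, -37.8, 1.6], [0, 0.001, 0.014]],
    [[-3.4, -37.8, 1.6], [0, 0.001, 0.014]],
    [[-3.4, -37.8, 1.6], [0, 0.001, 0.014]],
    [[-3.4, -37.8, 1.6], [0, 0.001, 0.014]]
  ]
}}

```text
t: 27.98
tool_pos: [0.4716, -0.2195, 0.4716]
orientation: [-0.288, -3.121, -0.005]
force: [1.5, -0.2, -1.6]
opening: 0.0483
gripper_force: 25.0
```

Emit:
{"op": "apply_moves", "data": {
  "series": [
    [[-3.4, -37.8, 1.6], [0, 0.001, 0.014]],
    [[0, 0, 0], [0, 0, 0]],
    [[0, 0, 0], [0, 0, 0]],
    [[0, 0, 0], [0, 0, 0]]
  ]
}}

```text
t: 28.32
tool_pos: [0.4685, -0.2556, 0.4697]
orientation: [-0.31, -3.117, -0.006]
force: [0.2, 0.1, -2.6]
opening: 0.0478
gripper_force: 25.0
```

```bash
python3 -c "
from h import *
view(); cam('wrist','w7.png'); cam('top'); print(robot.read_state()['opening'])"
```

```text
t 28.3167 pos [ 468.5 -255.6  469.7] x [-0.98   0.197  0.009] z [-0.008  0.004 -1.   ] yaw 168.64
0.047708485365011766
```

View pics/w7.png

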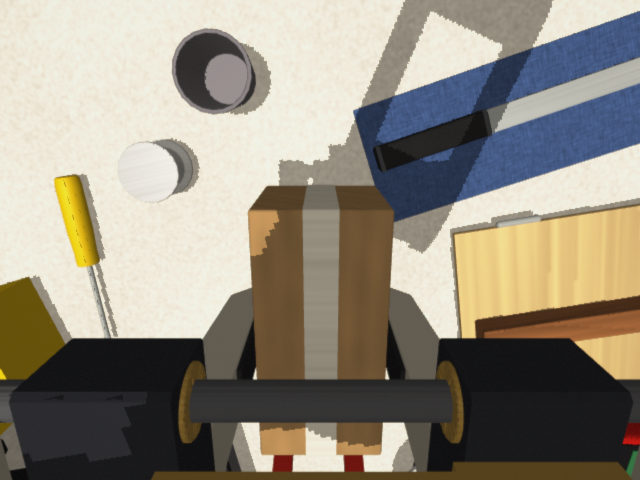

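```bash
cat > rk.py <<'E'
from h import *
import sys
np.set_printoptions(precision=1,suppress=True)
yaw=np.radians(-11.5); xr=np.array([np.cos(yaw),np.sin(yaw)]); yr=np.array([-np.sin(yaw),np.cos(yaw)]); O=np.array([628,-286.5])
for n in ('top','scene'):
    cam(n); w,im=cloud(n); w*=1000; hsv=cv2.cvtColor(im,cv2.COLOR_BGR2HSV).astype(int); H,S,V=hsv[...,0],hsv[...,1],hsv[...,2]
    q=w[...,:2]-O; a=q@xr; b=q@yr; z=w[...,2]; near=(abs(b)<90)&(a>-180)&(a<90)
    m=near&(H>12)&(H<35)&(S>150)&(z>30)&(z<100)&(abs(z-45+a*np.tan(np.radians(15)))<6)
    print(n,'deck',m.sum(),'a',np.percentile(a[m],[0,1,99,100]) if m.sum() else '')
    for lo in range(-140,0,20):
        k=m&(a>=lo)&(a<lo+20)
        if k.sum()>30: print('  a',lo,'b',np.percentile(b[k],[0,1,99,100]),'zres',np.median(z[k]-45+a[k]*np.tan(np.radians(15))))
    r=near&((H<8)|(H>172))&(S>140)&(z>60)
    # distance to upright plane: xdeck = a*cos15 - (z-45)*sin15
    xd=a*np.cos(np.radians(15))-(z-45)*np.sin(np.radians(15))
    for lo in (60,100,140,180,220):
        k=r&(z>=lo)&(z<lo+40)
        if k.sum()>20: print('  red z',lo,k.sum(),'xd',np.percentile(xd[k],[2,10,50,98]),'b',np.percentile(b[k],[0,5,95,100]))
E
python3 rk.py
```

```text
top deck 1057 a [-136.8 -126.2   -2.7   -0.9]
  a -120 b [22.1 22.3 32.2 32.2] zres -1.0895661422830738
  a -80 b [ 1.1  2.5 63.6 65. ] zres -1.1240233054933562
  a -60 b [-5.1 -3.2 64.4 64.9] zres -1.4398896964610959
  a -40 b [-13.  -11.2  63.8  64.9] zres -0.9962409972700161
  a -20 b [-22.5 -19.6  63.5  64.4] zres -1.2170050625398856
  red z 60 93 xd [-3.9 -3.4 -2.   6.9] b [-25.4 -23.6  37.7  38.1]
  red z 100 85 xd [-3.8 -3.2 -2.1 -0.2] b [-28.5 -27.   35.7  36.7]
  red z 140 104 xd [-4.1 -3.2 -2.  -0.3] b [-32.5 -30.2  34.8  35.9]
  red z 180 146 xd [-4.1 -3.5 -2.1 -0.7] b [-36.6 -34.6  34.8  36.4]
  red z 220 389 xd [-4.  -2.9 -1.1  7.8] b [-37.1 -33.6  33.6  36.2]
scene deck 1850 a [-144.4 -142.5   -1.7    0.3]
  a -140 b [-64.8 -64.1  63.   64.1] zres -1.2689416207751805
  a -120 b [-68.8 -65.7  63.2  65.9] zres -0.9772834676083377
  a -100 b [-65.9 -64.6  63.3  65.8] zres -1.2716787333117345
  a -80 b [-68.4 -63.5  62.5  65.3] zres -0.838236611439525
  a -60 b [-66.9 -65.   62.2  63.3] zres -1.1893963909454062
  a -40 b [-70.1 -67.7  62.6  65.8] zres -0.9405158508742728
  a -20 b [-68.5 -66.5  63.   66.3] zres -0.9617885711986619
  red z 60 56 xd [-137.2 -129.5    3.2   11.5] b [-30.4 -26.9  60.7  64.8]
  red z 100 48 xd [ 0.7  1.1  3.8 12.2] b [-29.9 -27.9  37.9  38.9]
  red z 140 56 xd [0.5 0.7 3.7 9.4] b [-29.3 -27.1  37.1  39. ]
  red z 180 63 xd [0.6 0.7 3.6 9.5] b [-30.  -27.8  37.2  39.8]
  red z 220 142 xd [ 0.6  0.7  5.2 10.8] b [-41.9 -34.8  36.7  39.8]
```

```bash
cat > inh.py <<'E'
from h import *
np.set_printoptions(precision=1,suppress=True)
cam('wrist'); A=cur(); w,im=cloud('wrist'); w*=1000; q=(w-A[:3,3])@A[:3,:3]
m=(abs(q[...,0])<65)&(abs(q[...,1])<23)&(q[...,2]>135)&(q[...,2]<205); m[340:]=0
p=q[m]; top=p[p[:,2]<165]; 
print('xmax',np.percentile(p[:,0],[98,99.5]),'zmin',np.percentile(top[:,2],[5,50]),len(top),'slope z/x',np.polyfit(top[:,0],top[:,2],1))
k=(abs(q[...,0])<60)&(abs(q[...,1])<30)&(abs(q[...,2]-np.median(top[:,2]))<4); k[300:]=0
pp=q[k]; print('top face rect',cv2.minAreaRect(pp[:,:2].astype(np.float32)), 'z',robot.read_state()['opening'])
E
cat > deck.py <<'E'
from h import *
yaw=np.radians(-11.8); O=np.array([627,-287.2,44.3])
xr=np.array([np.cos(yaw),np.sin(yaw),0]); yr=np.array([-np.sin(yaw),np.cos(yaw),0]); s,c=np.sin(np.radians(15)),np.cos(np.radians(15))
ex=c*xr-s*np.array([0,0,1]); ez=s*xr+c*np.array([0,0,1])
def tool(p,off):
    "deck coords of carton centre; off = carton centre in tool frame; tool x = up slope (-ex), z=-ez"
    T=np.eye(4); T[:3,0]=-ex; T[:3,2]=-ez; T[:3,1]=np.cross(-ez,-ex)
    T[:3,3]=O+p[0]*ex+p[1]*yr+p[2]*ez-T[:3,:3]@np.array(off); return T
E
python3 inh.py; python3 -c "
from deck import *
view()
G=tool((-58,0,70),(0,0,174.4)); print(G[:3,3]); plan(G)"
```

```text
xmax [52.5 52.6] zmin [149.2 150.2] 18708 slope z/x [  0.  149.3]
top face rect ((36.153446197509766, 0.6325817108154297), (32.99835968017578, 48.21097183227539), 0.06631673872470856) z 0.04771725783586508
t 28.5667 pos [ 469.  -254.5  470.1] x [-0.981  0.194  0.008] z [-0.008  0.003 -1.   ] yaw 168.79
[ 634.07885249 -288.67884933  295.38377656]
N 7 shift [-26.9, -0.1, 22.0] turn [0.0, 0.036, 0.001]
```

```bash
python3 -c "
from deck import *
G=tool((-62,0,70),(2.6,.6,174.2)); print(G[:3,3]); plan(G,n=8)
H=tool((-62,0,27),(2.6,.6,174.2)); plan(H,G,n=1)"
```

```text
[ 632.58176634 -288.97904505  295.55293806]
N 8 shift [-23.4, -0.2, 19.2] turn [0.0, 0.032, 0.001]
N 1 shift [-0.0, 0.0, 43.0] turn [0.0, -0.0, 0.0]
```

Emit:
{"op": "apply_moves", "data": {
  "series": [
    [[-23.4, -0.2, 19.2], [0, 0.032, 0.001]],
    [[-23.4, -0.2, 19.2], [0, 0.032, 0.001]],
    [[-23.4, -0.2, 19.2], [0, 0.032, 0.001]],
    [[-23.4, -0.2, 19.2], [0, 0.032, 0.001]],
    [[-23.4, -0.2, 19.2], [0, 0.032, 0.001]],
    [[-23.4, -0.2, 19.2], [0, 0.032, 0.001]],
    [[-23.4, -0.2, 19.2], [0, 0.032, 0.001]],
    [[-23.4, -0.2, 19.2], [0, 0.032, 0.001]],
    [[0, 0, 0], [0, 0, 0]],
    [[0, 0, 0], [0, 0, 0]],
    [[0, 0, 0], [0, 0, 0]]
  ]
}}

```text
t: 29.48
tool_pos: [0.6323, -0.2897, 0.2962]
orientation: [-0.294, -2.864, -0.04]
force: [0.4, -0.2, -0.8]
opening: 0.0482
gripper_force: 25.0
```

```bash
cat > at.py <<'E'
from deck import *
import sys
np.set_printoptions(precision=1,suppress=True)
off=np.array([float(v) for v in sys.argv[1:4]])
A=cur(); v=A[:3,:3]@off+A[:3,3]-O; print('carton in deck',np.array([v@ex,v@yr,v@ez])); view()
s=robot.read_state(); print('force',s['force'],'deck axes',np.array([s['force']@ex,s['force']@yr,s['force']@ez]),'op',s['opening'])
if len(sys.argv)>4: plan(tool([float(v) for v in sys.argv[4:7]],off),n=int(sys.argv[7]))
E
python3 at.py 2.6 .6 174.2 -62 0 30 4
```

```text
carton in deck [-62.6  -0.7  70.6]
t 29.4833 pos [ 632.3 -289.7  296.2] x [-0.9  0.2  0.3] z [-0.3  0.1 -1. ] yaw 168.29
force [ 0.4 -0.2 -0.8] deck axes [ 0.6 -0.1 -0.6] op 0.04816383188078742
N 4 shift [-0.1, 0.2, 10.1] turn [0.0, -0.0, 0.0]
```

Emit:
{"op": "apply_moves", "data": {
  "series": [
    [[0, 0.7, 18], [0, 0, 0]],
    [[0, 0, 12], [0, 0, 0]],
    [[0, 0, 8], [0, 0, 0]],
    [[0, 0, 3], [0, 0, 0]],
    [[0, 0, 2], [0, 0, 0]],
    [[0, 0, 1], [0, 0, 0]],
    [[0, 0, 0], [0, 0, 0]],
    [[0, 0, 0], [0, 0, 0]]
  ]
}}

```text
t: 30.15
tool_pos: [0.6212, -0.2873, 0.2536]
orientation: [-0.295, -2.864, -0.04]
force: [0.3, -0.3, -1.6]
opening: 0.0477
gripper_force: 25.0
```

```bash
python3 at.py 2.6 .6 174.2
```

```text
carton in deck [-62.6  -0.6  26.5]
t 30.15 pos [ 621.2 -287.3  253.6] x [-0.9  0.2  0.3] z [-0.3  0.1 -1. ] yaw 168.23
force [ 0.3 -0.3 -1.6] deck axes [ 0.7 -0.2 -1.5] op 0.047695084292888226
```

Lower to contact, then slide to the backstop.

Emit:
{"op": "apply_moves", "data": {
  "series": [
    [[0, 0.5, 1], [0, 0, 0]],
    [[0, 0, 1], [0, 0, 0]],
    [[0, 0, 0.5], [0, 0, 0]],
    [[0, 0, 0], [0, 0, 0]],
    [[0, 0, 0], [0, 0, 0]]
  ]
}}

```text
t: 30.57
tool_pos: [0.6207, -0.2866, 0.2514]
orientation: [-0.295, -2.864, -0.04]
force: [-1.2, 1.8, 5.0]
opening: 0.0479
gripper_force: 25.0
```

Emit:
{"op": "apply_moves", "data": {
  "series": [
    [[-3, 0, 0], [0, 0, 0]],
    [[-3, 0, 0], [0, 0, 0]],
    [[-2, 0, 0], [0, 0, 0]],
    [[0, 0, 0], [0, 0, 0]]
  ]
}}

```text
t: 30.9
tool_pos: [0.6283, -0.2884, 0.2493]
orientation: [-0.295, -2.864, -0.039]
force: [-0.6, 0.3, 5.7]
opening: 0.0476
gripper_force: 25.0
```

Emit:
{"op": "apply_moves", "data": {
  "series": [
    [[-1, 0, 0], [0, 0, 0]],
    [[-1, 0, 0], [0, 0, 0]],
    [[0, 0, 0], [0, 0, 0]]
  ]
}}

```text
t: 31.15
tool_pos: [0.6299, -0.2888, 0.2489]
orientation: [-0.295, -2.863, -0.039]
force: [-3.9, 0.6, 6.4]
opening: 0.0479
gripper_force: 25.0
```

```bash
python3 at.py 2.6 .6 174.2
```

```text
carton in deck [-52.9  -0.3  24.2]
t 31.15 pos [ 629.9 -288.8  248.9] x [-0.9  0.2  0.3] z [-0.3  0.1 -1. ] yaw 168.22
force [-3.9  0.6  6.4] deck axes [-5.5 -0.2  5.2] op 0.04789856653857579
```

Emit:
{"op": "apply_moves", "data": {
  "series": [
    [[-0.7, 0, 0], [0, 0, 0]],
    [[-0.7, 0, 0], [0, 0, 0]],
    [[0, 0, 0], [0, 0, 0]]
  ]
}}

```text
t: 31.4
tool_pos: [0.6305, -0.289, 0.2487]
orientation: [-0.295, -2.861, -0.04]
force: [-9.3, 1.7, 11.5]
opening: 0.0478
gripper_force: 25.0
```

```bash
python3 at.py 2.6 .6 174.2
```

```text
carton in deck [-52.8  -0.4  24.2]
t 31.4 pos [ 630.5 -289.   248.7] x [-0.9  0.2  0.3] z [-0.3  0.1 -1. ] yaw 168.21
force [-9.3  1.7 11.5] deck axes [-12.1  -0.2   8.6] op 0.0477936061010772
```

Emit:
{"op": "apply_moves", "data": {
  "series": [
    [[0, 0, 0], [0, 0, 0]],
    [[0, 0, 0], [0, 0, 0]],
    [[0, 0, 0], [0, 0, 0]],
    [[0, 0, 0], [0, 0, 0]],
    [[0, 0, -15], [0, 0, 0]],
    [[0, 0, -30], [0, 0, 0]],
    [[0, 0, -40], [0, 0, 0]],
    [[10, 0, -40], [0, 0, 0]],
    [[20, 0, -40], [0, 0, 0]],
    [[20, 0, -30], [0, 0, 0]],
    [[0, 0, 0], [0, 0, 0]],
    [[0, 0, 0], [0, 0, 0]]
  ],
  "claw": 0.68
}}

```text
t: 32.4
tool_pos: [0.6345, -0.2897, 0.45]
orientation: [-0.296, -2.87, -0.037]
force: [-0.6, -0.3, -1.1]
opening: 0.0636
gripper_force: 0.0
```

```bash
cat > stk.py <<'E'
from deck import *
np.set_printoptions(precision=1,suppress=True)
for n in ('wrist','scene','top'):
    cam(n); w,im=cloud(n); w*=1000; q=w-O; d=np.stack([q@ex,q@yr,q@ez],-1)
    hsv=cv2.cvtColor(im,cv2.COLOR_BGR2HSV).astype(int)
    m=(abs(d[...,1])<60)&(d[...,0]>-130)&(d[...,0]<30)&(d[...,2]>38)&(d[...,2]<150)&~(((hsv[...,0]<6)|(hsv[...,0]>174))&(hsv[...,1]>150))
    if n=='wrist': m[330:]=0
    for lo,hi in ((42,54),(90,102)):
        k=m&(d[...,2]>lo)&(d[...,2]<hi); p=d[k]
        if len(p)>100: r=cv2.minAreaRect(p[:,:2].astype(np.float32)); print(n,lo,len(p),'z',np.median(p[:,2]),'rect',np.round(r[0],1),np.round(r[1],1),round(r[2],1))
E
python3 stk.py; python3 -c "
from h import *
view(); plan(Td(478.7,323,420,178.8),n=18)"
```

```text
wrist 42 6261 z 47.705544403807075 rect [-48.4  -0.5] [ 48.3 109. ] 89.9
scene 42 532 z 47.675706653481726 rect [-44.9   5.4] [ 73.5 109.3] 84.7
t 32.55 pos [ 634.3 -289.5  443.5] x [-0.944  0.196  0.264] z [-0.258  0.055 -0.964] yaw 168.25
N 18 shift [12.3, 32.8, 3.2] turn [0.001, -0.015, -0.01]
```

Emit:
{"op": "apply_moves", "data": {
  "series": [
    [[12.3, 32.8, 3], [0.001, -0.015, -0.01]],
    [[12.3, 32.8, 3], [0.001, -0.015, -0.01]],
    [[12.3, 32.8, 3], [0.001, -0.015, -0.01]],
    [[12.3, 32.8, 3], [0.001, -0.015, -0.01]],
    [[12.3, 32.8, 3], [0.001, -0.015, -0.01]],
    [[12.3, 32.8, 3], [0.001, -0.015, -0.01]],
    [[12.3, 32.8, 3], [0.001, -0.015, -0.01]],
    [[12.3, 32.8, 3], [0.001, -0.015, -0.01]],
    [[12.3, 32.8, 3], [0.001, -0.015, -0.01]],
    [[12.3, 32.8, 3], [0.001, -0.015, -0.01]],
    [[12.3, 32.8, 3], [0.001, -0.015, -0.01]],
    [[12.3, 32.8, 3], [0.001, -0.015, -0.01]]
  ]
}}

```text
t: 33.55
tool_pos: [0.5428, 0.1237, 0.4372]
orientation: [-0.129, -3.053, -0.02]
force: [0.2, 1.4, -0.2]
opening: 0.0632
gripper_force: 0.0
```

Emit:
{"op": "apply_moves", "data": {
  "series": [
    [[12.3, 32.8, 3], [0.001, -0.015, -0.01]],
    [[12.3, 32.8, 3], [0.001, -0.015, -0.01]],
    [[12.3, 32.8, 3], [0.001, -0.015, -0.01]],
    [[12.3, 32.8, 3], [0.001, -0.015, -0.01]],
    [[12.3, 32.8, 3], [0.001, -0.015, -0.01]],
    [[12.3, 32.8, 3], [0.001, -0.015, -0.01]],
    [[0, 0, 0], [0, 0, 0]],
    [[0, 0, 0], [0, 0, 0]],
    [[0, 0, 0], [0, 0, 0]]
  ]
}}

```text
t: 34.3
tool_pos: [0.481, 0.323, 0.4249]
orientation: [0.038, 3.137, 0.006]
force: [-0.7, -0.1, -0.4]
opening: 0.0633
gripper_force: 0.0
```

```bash
python3 car.py; python3 -c "
from h import *
plan(Td(478.7,323,320,178.8),n=3)
w,im=cloud('wrist'); w*=1000; print('far floor z',[round(float(np.nanmedian(w[...,2][(abs(w[...,0]-x)<12)&(abs(w[...,1]-y)<12)])),1) for x in (555,570,590) for y in (235,280,320)])"
```

```text
t 34.3 pos [481.  323.  424.9] x [-1.  0. -0.] z [ 0.  0. -1.] yaw 178.59
[113 144  18  66 518] 107.18053217376152 ((440.8807678222656, 181.68826293945312), (1.9875407218933105, 47.720741271972656), 88.28495025634766)
[ 285  155   66  131 8287] 107.62554990109031 ((478.6192321777344, 322.98150634765625), (48.06293487548828, 100.8272933959961), 88.82695007324219)
N 3 shift [1.0, 0.1, 35.1] turn [0.001, 0.002, -0.002]
far floor z [59.6, 59.6, 59.6, nan, 59.5, 59.6, nan, 59.5, 59.6]
  return np.nanmean(a, axis, out=out, keepdims=keepdims)
```

Emit:
{"op": "apply_moves", "data": {
  "series": [
    [[1, 0, 30], [0, 0, 0]],
    [[1, 0, 35], [0, 0, 0]],
    [[0, 0, 35], [0, 0, 0]],
    [[0, 0, 30], [0, 0, 0]],
    [[0, 0, 20], [0, 0, 0]],
    [[0, 0, 12], [0, 0, 0]],
    [[0, 0, 5], [0, 0, 0]],
    [[0, 0, 0], [0, 0, 0]],
    [[0, 0, 0], [0, 0, 0]]
  ]
}}

```text
t: 35.1
tool_pos: [0.4812, 0.3239, 0.2611]
orientation: [0.041, 3.133, 0.011]
force: [-0.4, -0.2, 0.3]
opening: 0.0631
gripper_force: 0.0
```

Emit:
{"op": "apply_moves", "data": {
  "series": [
    [[0, 0, 0], [0, 0, 0]],
    [[0, 0, 0], [0, 0, 0]],
    [[0, 0, 0], [0, 0, 0]],
    [[0, 0, 0], [0, 0, 0]],
    [[0, 0, 0], [0, 0, 0]],
    [[0, 0, 0], [0, 0, 0]]
  ],
  "claw": 0,
  "newtons": 25
}}

```text
t: 35.6
tool_pos: [0.481, 0.3243, 0.2614]
orientation: [0.039, 3.132, 0.01]
force: [0.1, -2.2, 6.5]
opening: 0.0478
gripper_force: 25.0
```

Emit:
{"op": "apply_moves", "data": {
  "series": [
    [[0, 0, -10], [0, 0, 0]],
    [[0, 0, -25], [0, 0, 0]],
    [[0, 0, -40], [0, 0, 0]],
    [[0, 0, -40], [0, 0, 0]],
    [[0, 0, -40], [0, 0, 0]],
    [[0, 0, -40], [0, 0, 0]],
    [[0, 0, -40], [0, 0, 0]],
    [[0, 0, 0], [0, 0, 0]],
    [[0, 0, 0], [0, 0, 0]]
  ]
}}

```text
t: 36.35
tool_pos: [0.4788, 0.323, 0.4991]
orientation: [0.039, 3.128, 0.015]
force: [0.5, 0.0, -2.4]
opening: 0.0479
gripper_force: 25.0
```

```bash
python3 inh.py; python3 -c "
from h import *
view()
plan(Td(470,-255,490,168.5),n=15)"
```

```text
xmax [53.4 53.6] zmin [149.5 150.5] 19174 slope z/x [  0.  149.8]
top face rect ((35.368736267089844, 1.1788406372070312), (36.5999641418457, 48.36612319946289), 0.03666173666715622) z 0.047861766840375304
t 36.4 pos [478.6 322.9 495.9] x [-1.     0.025 -0.009] z [ 0.009  0.007 -1.   ] yaw 178.57
N 15 shift [-3.5, -38.4, 0.3] turn [0.001, 0.001, 0.012]
```

Emit:
{"op": "apply_moves", "data": {
  "series": [
    [[-3.5, -38.4, 0.3], [0.001, 0.001, 0.012]],
    [[-3.5, -38.4, 0.3], [0.001, 0.001, 0.012]],
    [[-3.5, -38.4, 0.3], [0.001, 0.001, 0.012]],
    [[-3.5, -38.4, 0.3], [0.001, 0.001, 0.012]],
    [[-3.5, -38.4, 0.3], [0.001, 0.001, 0.012]],
    [[-3.5, -38.4, 0.3], [0.001, 0.001, 0.012]],
    [[-3.5, -38.4, 0.3], [0.001, 0.001, 0.012]],
    [[-3.5, -38.4, 0.3], [0.001, 0.001, 0.012]],
    [[-3.5, -38.4, 0.3], [0.001, 0.001, 0.012]],
    [[-3.5, -38.4, 0.3], [0.001, 0.001, 0.012]],
    [[-3.5, -38.4, 0.3], [0.001, 0.001, 0.012]],
    [[-3.5, -38.4, 0.3], [0.001, 0.001, 0.012]]
  ]
}}

```text
t: 37.4
tool_pos: [0.4777, -0.1412, 0.4881]
orientation: [-0.265, -3.121, 0.006]
force: [0.8, 0.2, -1.9]
opening: 0.0479
gripper_force: 25.0
```

Emit:
{"op": "apply_moves", "data": {
  "series": [
    [[-3.5, -38.4, 0.3], [0.001, 0.001, 0.012]],
    [[-3.5, -38.4, 0.3], [0.001, 0.001, 0.012]],
    [[-3.5, -38.4, 0.3], [0.001, 0.001, 0.012]],
    [[0, 0, 0], [0, 0, 0]],
    [[0, 0, 0], [0, 0, 0]]
  ]
}}

```text
t: 37.82
tool_pos: [0.4673, -0.2565, 0.4875]
orientation: [-0.326, -3.111, 0.009]
force: [-0.1, -0.2, -1.5]
opening: 0.0476
gripper_force: 25.0
```

```bash
python3 inh.py; python3 at.py 3.5 .6 174.5 -68 -0.3 120 8
```

```text
xmax [54.8 54.9] zmin [152.9 154. ] 19033 slope z/x [  0.  153.7]
top face rect ((36.60169982910156, -0.7620716094970703), (36.594295501708984, 48.340518951416016), 0.18949879705905914) z 0.047795146596222096
carton in deck [-232.1   -1.9  216.6]
t 37.8667 pos [ 467.7 -255.2  488. ] x [-1.   0.2  0. ] z [-0. -0. -1.] yaw 168.14
force [ 0.5  0.2 -1.7] deck axes [ 0.9  0.3 -1.5] op 0.047795146596222096
N 8 shift [-24.1, 0.1, 15.1] turn [-0.001, 0.031, -0.0]
```

```bash
python3 at.py 4.6 -.3 178 -68 -0.3 120 8; python3 inh.py
```

```text
carton in deck [-232.3   -2.8  213. ]
t 37.8667 pos [ 467.7 -255.2  488. ] x [-1.   0.2  0. ] z [-0. -0. -1.] yaw 168.14
force [ 0.5  0.2 -1.7] deck axes [ 0.9  0.3 -1.5] op 0.047795146596222096
N 8 shift [-24.3, 0.2, 14.6] turn [-0.001, 0.031, -0.0]
xmax [54.8 55. ] zmin [153.  154.1] 19063 slope z/x [  0.  153.8]
top face rect ((36.66895294189453, -0.18856430053710938), (36.49496841430664, 48.11860656738281), 0.2736568748950958) z 0.04778174505649255
```

Emit:
{"op": "apply_moves", "data": {
  "series": [
    [[-24.3, 0.2, 14.6], [-0.001, 0.031, 0]],
    [[-24.3, 0.2, 14.6], [-0.001, 0.031, 0]],
    [[-24.3, 0.2, 14.6], [-0.001, 0.031, 0]],
    [[-24.3, 0.2, 14.6], [-0.001, 0.031, 0]],
    [[-24.3, 0.2, 14.6], [-0.001, 0.031, 0]],
    [[-24.3, 0.2, 14.6], [-0.001, 0.031, 0]],
    [[-24.3, 0.2, 14.6], [-0.001, 0.031, 0]],
    [[-24.3, 0.2, 14.6], [-0.001, 0.031, 0]],
    [[0, 0, 0], [0, 0, 0]],
    [[0, 0, 0], [0, 0, 0]],
    [[0, 0, 0], [0, 0, 0]]
  ]
}}

```text
t: 38.83
tool_pos: [0.6438, -0.2891, 0.3527]
orientation: [-0.295, -2.872, -0.036]
force: [-0.4, -0.3, -0.6]
opening: 0.0478
gripper_force: 25.0
```

```bash
python3 at.py 4.7 -.2 178 -58 -0.5 76 5
```

```text
carton in deck [-67.2   1.1 124.3]
t 38.8333 pos [ 643.8 -289.1  352.7] x [-0.9  0.2  0.3] z [-0.2  0.1 -1. ] yaw 168.27
force [-0.4 -0.3 -0.6] deck axes [-0.2 -0.3 -0.7] op 0.04783206206788435
N 5 shift [-2.0, -0.4, 9.7] turn [-0.0, 0.001, 0.0]
```

Emit:
{"op": "apply_moves", "data": {
  "series": [
    [[-2, -0.4, 12], [0, 0.001, 0]],
    [[-2, -0.4, 12], [0, 0.001, 0]],
    [[-2, -0.4, 10], [0, 0.001, 0]],
    [[0, -0.4, 7], [0, 0.001, 0]],
    [[0, 0, 4], [0, 0, 0]],
    [[0, 0, 1.5], [0, 0, 0]],
    [[0, 0, 0], [0, 0, 0]],
    [[0, 0, 0], [0, 0, 0]]
  ]
}}

```text
t: 39.5
tool_pos: [0.6374, -0.2909, 0.3064]
orientation: [-0.297, -2.868, -0.037]
force: [0.6, -0.4, -2.2]
opening: 0.0478
gripper_force: 25.0
```

```bash
python3 at.py 4.7 -.2 178 -58 -0.5 72.5 3
```

```text
carton in deck [-61.5  -1.9  78. ]
t 39.5 pos [ 637.4 -290.9  306.4] x [-0.9  0.2  0.3] z [-0.3  0.1 -1. ] yaw 168.15
force [ 0.6 -0.4 -2.2] deck axes [ 1.2 -0.2 -2. ] op 0.04776580662424971
N 3 shift [-1.3, 0.4, 1.8] turn [-0.0, 0.001, -0.0]
```

Emit:
{"op": "apply_moves", "data": {
  "series": [
    [[0, 0.7, 2], [0, 0, 0]],
    [[0, 0.6, 2], [0, 0, 0]],
    [[0, 0, 0.7], [0, 0, 0]],
    [[0, 0, 0], [0, 0, 0]]
  ]
}}

```text
t: 39.83
tool_pos: [0.6364, -0.2892, 0.3012]
orientation: [-0.297, -2.867, -0.037]
force: [-0.4, 0.1, -1.3]
opening: 0.0477
gripper_force: 25.0
```

Emit:
{"op": "apply_moves", "data": {
  "series": [
    [[0, 0, 0.7], [0, 0, 0]],
    [[0, 0, 0.5], [0, 0, 0]],
    [[0, 0, 0], [0, 0, 0]]
  ]
}}

```text
t: 40.08
tool_pos: [0.6362, -0.2893, 0.3005]
orientation: [-0.297, -2.868, -0.037]
force: [-0.1, 0.1, -1.7]
opening: 0.0478
gripper_force: 25.0
```

```bash
python3 at.py 4.7 -.2 178
```

```text
carton in deck [-61.5  -0.6  71.9]
t 40.0833 pos [ 636.2 -289.3  300.5] x [-0.9  0.2  0.3] z [-0.3  0.1 -1. ] yaw 168.16
force [-0.1  0.1 -1.7] deck axes [ 0.4  0.1 -1.6] op 0.04778556241783746
```

Emit:
{"op": "apply_moves", "data": {
  "series": [
    [[-3, 0, 0], [0, 0, 0]],
    [[-2, 0, 0], [0, 0, 0]],
    [[-1, 0, 0], [0, 0, 0]],
    [[0, 0, 0.8], [0, 0, 0]],
    [[0, 0, 0.6], [0, 0, 0]],
    [[0, 0, 0], [0, 0, 0]]
  ]
}}

```text
t: 40.58
tool_pos: [0.6418, -0.2905, 0.2988]
orientation: [-0.297, -2.869, -0.036]
force: [-1.0, 0.9, 5.0]
opening: 0.0478
gripper_force: 25.0
```

```bash
python3 at.py 4.7 -.2 178
```

```text
carton in deck [-55.2  -0.6  71.7]
t 40.5833 pos [ 641.8 -290.5  298.8] x [-0.9  0.2  0.3] z [-0.2  0.1 -1. ] yaw 168.16
force [-1.   0.9  5. ] deck axes [-2.5  0.7  4.5] op 0.04776583559248196
```

Contact on carton 1. Push to the backstop.

Emit:
{"op": "apply_moves", "data": {
  "series": [
    [[-1, 0, 0], [0, 0, 0]],
    [[-1, 0, 0], [0, 0, 0]],
    [[-0.5, 0, 0], [0, 0, 0]],
    [[0, 0, 0], [0, 0, 0]]
  ]
}}

```text
t: 40.92
tool_pos: [0.644, -0.2911, 0.2982]
orientation: [-0.297, -2.869, -0.036]
force: [-1.1, -0.4, 6.5]
opening: 0.0479
gripper_force: 25.0
```

```bash
python3 at.py 4.7 -.2 178
```

```text
carton in deck [-53.   -0.8  71.7]
t 40.9167 pos [ 644.  -291.1  298.2] x [-0.9  0.2  0.3] z [-0.3  0.1 -1. ] yaw 168.15
force [-1.1 -0.4  6.5] deck axes [-2.7 -0.6  6. ] op 0.047919959187734895
```

Emit:
{"op": "apply_moves", "data": {
  "series": [
    [[-0.8, 0, 0], [0, 0, 0]],
    [[-0.7, 0, 0], [0, 0, 0]],
    [[-0.5, 0, 0], [0, 0, 0]],
    [[0, 0, 0], [0, 0, 0]]
  ]
}}

```text
t: 41.25
tool_pos: [0.6449, -0.2914, 0.2978]
orientation: [-0.297, -2.865, -0.037]
force: [-11.2, 2.6, 11.8]
opening: 0.0476
gripper_force: 25.0
```

```bash
python3 at.py 4.7 -.2 178
```

```text
carton in deck [-52.7  -0.9  71.7]
t 41.25 pos [ 644.9 -291.4  297.8] x [-0.9  0.2  0.3] z [-0.3  0.1 -1. ] yaw 168.13
force [-11.2   2.6  11.8] deck axes [-14.2   0.2   8.5] op 0.04755409985078787
```

Firmly against the backstop. Release and retreat.

Emit:
{"op": "apply_moves", "data": {
  "series": [
    [[0, 0, 0], [0, 0, 0]],
    [[0, 0, 0], [0, 0, 0]],
    [[0, 0, 0], [0, 0, 0]],
    [[0, 0, 0], [0, 0, 0]],
    [[0, 0, -10], [0, 0, 0]],
    [[0, 0, -25], [0, 0, 0]],
    [[0, 0, -40], [0, 0, 0]],
    [[10, 0, -40], [0, 0, 0]],
    [[20, 0, -40], [0, 0, 0]],
    [[20, 0, 0], [0, 0, 0]],
    [[0, 0, 0], [0, 0, 0]],
    [[0, 0, 0], [0, 0, 0]]
  ],
  "claw": 0.68
}}

```text
t: 42.25
tool_pos: [0.6379, -0.2894, 0.4578]
orientation: [-0.298, -2.87, -0.036]
force: [1.0, -0.7, -0.3]
opening: 0.0629
gripper_force: 0.0
```

```bash
python3 stk.py; python3 -c "
from h import *
view(); im=np.load('/tmp/scene.npz')['im']; cv2.imwrite('pics/s9.png',im)"
```

```text
wrist 42 181 z 47.446088854692036 rect [-61.6 -21.5] [ 41.9 113. ] 62.5
wrist 90 6909 z 95.71750369911693 rect [-59.1  -0.2] [87.7 48.1] 0.1
scene 42 140 z 47.93237556147312 rect [-42.   23.2] [112.1  18.7] 6.2
scene 90 564 z 95.59034798164757 rect [-46.3   6.5] [ 79.6 108.6] 82.0
t 42.4 pos [ 638.4 -289.4  454.1] x [-0.945  0.198  0.259] z [-0.254  0.053 -0.966] yaw 168.18
```

View pics/s9.png

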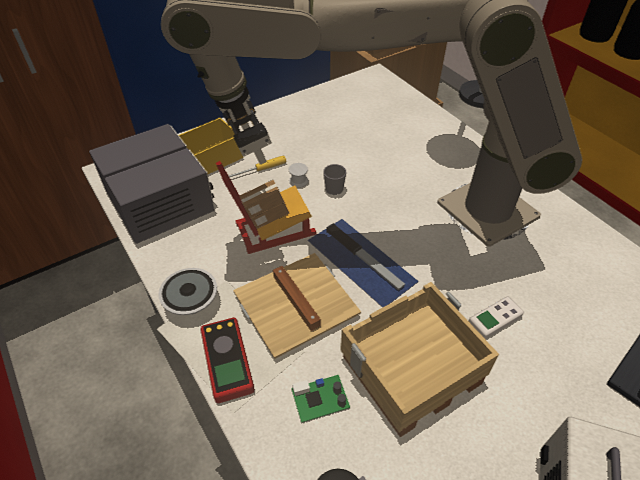

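The scene view shows the crate empty at (420,350), the lid flat at (297,305), the bar on the mat at (365,255), and both cartons stacked against the uprights at (270,205).

```bash
python3 -c "
from plant import robot
print(robot.close_job())"
```

```text
the job is handed in; nothing more can be done
None
```

I levered the lid loose from both clips, put the bar back on the mat and laid the lid flat beside the crate with its cleat up. Both cartons found in the crate are stacked centred on the rack against the uprights, and I handed the job in at about 42 s.

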